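# Shut down the probe station: meter off, probes into their vials, scrapers into their block

## Robot

A 6-joint arm with a two-finger parallel gripper is mounted at the origin on the work surface. World frame = base frame: x ahead of the robot, y to its left, z up, the work surface at z = 0. Lengths are in mm, angles in rad, forces in N, time in s.
With the tool pointing down it reaches from about 275 to 750 mm from the base axis. Payload 10.2 kg.
Tool frame: the origin (TCP) lies midway between the tips of the shut fingers; the grasp point (between the pads) lies 19 mm behind it; z points along the fingers, y is the line along which they close (so a half turn about z gives the same grasp; the last joint's range is limited). The gripper opens to 85 mm and grips with 20 to 120 N. Pads are 22 mm wide; open, the fingers measure 114 mm over their backs; the gripper's body (76 mm by 85 mm) begins 54 mm behind the grasp point. The pads swing forward as they close: fully open they stand 13 mm farther back than shut.
Start: joints at [1.016, 0.313, 1.498, -0, 1.331, -0.223], TCP at [171.029, 496.367, 231.294] pointing down, gripper open.
Joint ranges: [-2.94, 2.94], [-0.97, 2.17], [0.19, 2.56], [-1.23, 4.37], [0.02, 3.11], [-2.88, 2.88]. Speed limits (rad/s): [2.39, 2.39, 3.01, 3.14, 3.14, 3.14].

## Interface

Orientations are given as a unit quaternion [w, x, y, z].
In Python, from rig import ctrl, capture, camera_info gives the robot as it stands.
- The arm moves only by the tool apply_moves, never from a script. Its argument "targets" is a list of rows, each a list of 3 entries, a list of its own where there are three numbers: the finger opening in mm, from 0 to 85.4, then the shift along the world's x, y, z in mm, then the turn, a rotation vector about the world's x, y, z in degrees. In form: [[grip, [dx, dy, dz], [rx, ry, rz]], ...]. A call has 1 to 20 rows; each row is the pose to reach, as a shift and turn from the pose commanded when the call began; what a row does not reach only later rows make up. A row lasts 1/10 s, in which the tool goes at most 50 mm and 8.59 degrees, less where a joint would pass 70% of its speed; a pose out of reach is approached as far as the arm can. A call with a gripper value outside its range is refused whole. The fingers move at their own pace and stop on an object; "squeeze" is the grip in N (left out, the last holds). Time passes only in rows, so rows that repeat a pose let the fingers close. It gives the time, the measured TCP pose, the force, the opening and the grip force at its end, in the units of the state.
- ctrl.sense(): the state, without advancing time (a new reading comes with each control period).
- capture(name): name is "scene" or "top"; returns (picture, depth): 400x640x3 uint8, blue, green, red; 400x640 float32, mm along the optical axis (not along the pixel's ray), 0 where there is no reading.
- camera_info(name): a dict with "vfov" (degrees; the focal length in pixels is half the picture's height over the tangent of half this angle, whatever the lens; pixels are square), "cx", "cy" (the principal point, pixels), "extrinsics" (4x4, takes a point from camera to world coordinates). Camera axes: x right, y down, z forward; pixel columns grow to the right and rows downward; lengths in mm; the calibration is good to about 2 mm. A picture is of the moment at which its call begins. camera_info takes no time and is no camera call.
- ctrl.finish_job(): hands the job in; it is judged then, once.
The state is a dict: "time_s": time; "joints": joint angles; "dq": joint speeds; "tau": joint torques, N m; "eef_pos": TCP position; "ee_rot": TCP orientation; "force": force on the tool from outside, world axes, zero at the start; "wrist_torque": the same for the moment, N m; "grip_width": opening from 0.0 (shut) to 1.0 (fully open); "grip_force": force on a finger pad.
Only numpy, scipy, OpenCV 4.12 (cv2) and the standard library are available. Lean on these libraries where they do the work, as an engineer would, in place of code of your own. Each camera call takes 0.05 s, during which the arm holds its last target. There are 200 camera calls.

## Task

Shut down the probe station: first switch the meter off by swinging its toggle lever fully over, away from the robot. Then lift every probe and scraper off its hook on the drying stand; lower each probe right down to the bottom of a storage vial of its own and slide each scraper fully down into a slot of its own in the white block, without dropping them in. Do not knock the beaker, wash bottle, jar or brass weight about.

Things in the scene. Friction and masses are not known exactly. Their poses are not given: they have to be found in the camera images.
- stand: Drying stand, fixed, mm: foot 500 x 85 x 10, bar along own y at x +35, top at z 124; five upturned hooks at y -170, -85, 0, 85, 170, each an arm from the bar toward -x (the robot) ending in an upright tab 24 wide, 5 thick, top at z 150. Origin on the bench under the middle tab. Items hang on the robot's side of the tabs, origin at x -14.5, z 38, leaning about 1 degree; axes as the stand's.
- probe0: Probe, 60 g (+-25%), mm: grey round grip, 18 diameter, z 76 to 162 (take it from above at z 124 to 162); below it a steel rod, 8 diameter, ball end. Two or three present; absent reads None. Origin: its lowest point, on the long axis; z up the axis, +x to its hook (to the stand's bar). Hook: bridge 12 wide, z 112 to 118, reaching x +24.5, tongue down to z 92: lift over 30 to free it.
- probe1: Probe, 60 g (+-25%), mm: grey round grip, 18 diameter, z 76 to 162 (take it from above at z 124 to 162); below it a steel rod, 8 diameter, ball end. Two or three present; absent reads None. Origin: its lowest point, on the long axis; z up the axis, +x to its hook (to the stand's bar). Hook: bridge 12 wide, z 112 to 118, reaching x +24.5, tongue down to z 92: lift over 30 to free it.
- probe2: Probe, 60 g (+-25%), mm: grey round grip, 18 diameter, z 76 to 162 (take it from above at z 124 to 162); below it a steel rod, 8 diameter, ball end. Two or three present; absent reads None. Origin: its lowest point, on the long axis; z up the axis, +x to its hook (to the stand's bar). Hook: bridge 12 wide, z 112 to 118, reaching x +24.5, tongue down to z 92: lift over 30 to free it.
- scraper0: Flat scraper, 80 g (+-25%), mm: grey box grip, y -13 to 13, x -8 to 12, z 76 to 162 (pinch along y at z 124 to 162); below it a steel blade 40 wide (y), 4 thick (x). One or two present; absent reads None. Origin: its lowest point, on the long axis; z up the axis, +x to its hook (to the stand's bar). Hook: bridge 12 wide, z 112 to 118, reaching x +24.5, tongue down to z 92: lift over 30 to free it.
- scraper1: Flat scraper, 80 g (+-25%), mm: grey box grip, y -13 to 13, x -8 to 12, z 76 to 162 (pinch along y at z 124 to 162); below it a steel blade 40 wide (y), 4 thick (x). One or two present; absent reads None. Origin: its lowest point, on the long axis; z up the axis, +x to its hook (to the stand's bar). Hook: bridge 12 wide, z 112 to 118, reaching x +24.5, tongue down to z 92: lift over 30 to free it.
- rack: Loose rack, 1.2 kg, white base 64 (own x) x 200 (own y) x 12 mm with three upright clear vials, outer diameter 26, clear bore about 13, mouths 70 above the bench, inner floor 58 below the mouth. Vials at own y = -72, 0, 72. Origin: centre of the underside.
- vial0 (a point): Centre of the mouth of one vial of the rack, 70 mm above the bench; z up, axes as the rack's. A probe stands home with its tip on the floor, 58 mm below this point.
- vial1 (a point): Centre of the mouth of one vial of the rack, 70 mm above the bench; z up, axes as the rack's. A probe stands home with its tip on the floor, 58 mm below this point.
- vial2 (a point): Centre of the mouth of one vial of the rack, 70 mm above the bench; z up, axes as the rack's. A probe stands home with its tip on the floor, 58 mm below this point.
- block: Loose white block, 1 kg, 110 (own x) x 80 (own y) x 70 mm high with two upright slots in its top at own x = -25 and +25. Origin: centre of the underside.
- slot0 (a point): Centre of the mouth of one slot of the block, 70 mm above the bench: 10 mm wide along own x, 46 mm long along own y, 58 mm deep, edges bevelled 2 mm; z up. A scraper stands home with its blade's edge on the slot's floor, either way round.
- slot1 (a point): Centre of the mouth of one slot of the block, 70 mm above the bench: 10 mm wide along own x, 46 mm long along own y, 58 mm deep, edges bevelled 2 mm; z up. A scraper stands home with its blade's edge on the slot's floor, either way round.
- switch (a joint): Toggle lever on top of the grey meter, rad: 0 = on, leaning 0.5 rad toward the meter's -x (to the robot); 1.0 = off, leaning 0.5 rad toward its +x; stays where it is left, a light push (about 1 N) moves it; stops at both ends. Lever 80 mm from its pivot to the centre of the black ball (26 mm diameter) at its end; the pivot lies 82 mm above the bench.
- meter: Grey meter, fixed, 170 x 150 x 60 mm high; origin: centre of the underside, its +x away from the robot; the lever's pivot is at own x = -25 mm, y = 0, z = 82 mm.
- beaker: Clear beaker, 68 diameter, 85 mm high, loose bystander; origin under its centre.
- wash_bottle: Clear wash bottle, 64 diameter, 160 mm high, loose bystander; origin under its centre.
- jar: Small amber jar, 52 diameter, 60 mm high, loose bystander; origin under its centre.
- weight: Brass weight, 32 diameter, 30 mm high, loose bystander; origin under its centre.
Not all that is in view belongs to the job. There is more than one size of the meter; the one meant has the size given above.

How it is judged:
By the outcome, as a careful person would: the job done as asked, in the order asked, and still so for the second after the job is handed in, with the robot touching nothing.
Of probe0, probe1, probe2 only 2 to 3 are there at a start; the rules pass over those that are not, and their reading is None.
Of scraper0, scraper1 only 1 to 2 are there at a start; the rules pass over those that are not, and their reading is None.
At some moment in a run one of rack, block may be knocked a few centimetres aside while the robot is not near it.
It also fails if it takes over 210 s, if anything falls off the work surface, if the arm or the gripper's body presses on something with over 40 N, if the wrist force passes 120 N, or if a joint passes its speed limit or range.

## Working session

There is one attempt and no reset: what is moved stays moved. The work goes in short steps, Python scripts to look and compute and a tool call to move; the robot and the scene stay as the last step left them, time stands still between calls to the robot, and variables do not carry over. Pictures are saved under pics/ and viewed, at most 14 in all, crops included, and the job is handed in when it is done.

Besides the shell and the picture viewer there is one more tool, called after "Emit:" in YAML: its name, and indented under it one key for each argument. apply_moves: Moves the arm, as the interface text tells. Its arguments: {"type":"object","properties":{"targets":{"type":"array","items":{"type":"array"}},"squeeze":{"type":"number"}},"required":["targets"]}

```bash
mkdir -p pics; ls; cat > h.py <<'E'
import numpy as np, cv2
from rig import ctrl, capture, camera_info
def cloud(name):
    im,d=capture(name); c=camera_info(name)
    h,w=d.shape; f=h/2/np.tan(np.radians(c["vfov"])/2)
    u,v=np.meshgrid(np.arange(w),np.arange(h))
    P=np.stack([(u-c["cx"])/f*d,(v-c["cy"])/f*d,d],-1)
    E=np.array(c["extrinsics"]); W=P@E[:3,:3].T+E[:3,3]
    W[d==0]=np.nan
    return im,d,W
E
python3 - <<'E'
from h import *
for n in("scene","top"):
    im,d,W=cloud(n); cv2.imwrite(f"pics/{n}0.png",im); np.savez(f"{n}0.npz",im=im,W=W)
    c=camera_info(n); print(n,c); print((d==0).mean())
print(ctrl.sense())
E
```

```text
pics
scene {'vfov': 51.94450347031425, 'cx': 317.666054940026, 'cy': 202.36165957398728, 'extrinsics': array([[-4.55069034e-01,  5.81997011e-01, -6.73937425e-01,
         1.28729106e+03],
       [ 8.90455998e-01,  2.97888775e-01, -3.44020921e-01,
         2.96250898e+02],
       [ 5.39246129e-04, -7.56664891e-01, -6.53802686e-01,
         8.30412037e+02],
       [ 0.00000000e+00,  0.00000000e+00,  0.00000000e+00,
         1.00000000e+00]])}
0.00400390625
top {'vfov': 43.82014673554831, 'cx': 320.6770588013064, 'cy': 191.57088305619362, 'extrinsics': array([[ 3.74068925e-03, -9.90880000e-01,  1.34695336e-01,
         3.25602687e+02],
       [-9.99981067e-01, -4.36468515e-03, -4.33764681e-03,
        -7.03981883e+01],
       [ 4.88599020e-03, -1.34676560e-01, -9.90877566e-01,
         1.44035236e+03],
       [ 0.00000000e+00,  0.00000000e+00,  0.00000000e+00,
         1.00000000e+00]])}
0.00394921875
{'time_s': 0.1, 'joints': array([ 1.01560017e+00,  3.13368322e-01,  1.49835943e+00, -1.07608671e-05,
        1.33101732e+00, -2.23392032e-01]), 'dq': array([-0.00200578, -0.00148223,  0.00035106,  0.00019123,  0.00234797,
        0.00083336]), 'tau': array([ 3.12859534e-03, -4.12900364e+01, -2.60142231e+01, -1.81663318e-04,
        2.97553219e-03, -7.20918501e-05]), 'eef_pos': array([170.90156353, 496.15635593, 230.80610443]), 'ee_rot': array([-2.13856733e-04,  1.65140783e-01,  9.86269836e-01, -5.35078226e-04]), 'force': array([ 0.45465907, -0.14718189,  0.67128281]), 'wrist_torque': array([-0.00613865, -0.0156786 , -0.05073651]), 'grip_force': 0.0, 'grip_width': 1.0004514691725668}
```

View pics/scene0.png

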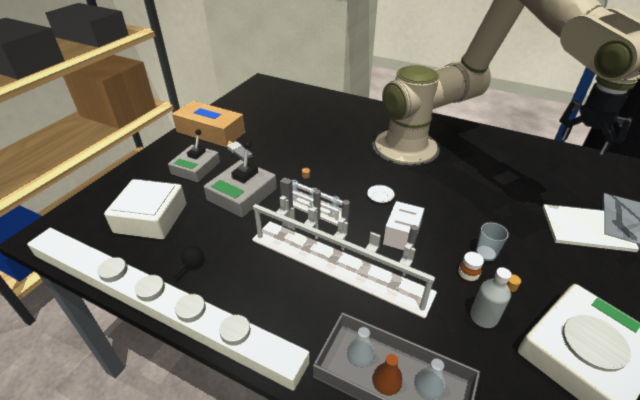

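View pics/top0.png

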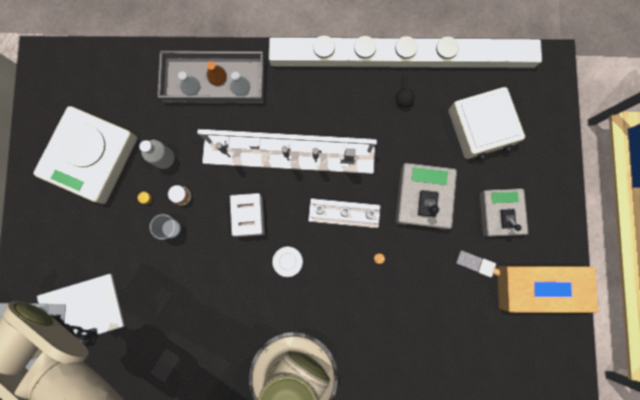

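The scene view shows the stand, rack, block and bystanders. In the top view the stand is at (288,150), the rack at (345,213), the block at (246,215), the larger meter at (427,197) with its lever ball at (433,210), and the smaller meter at (505,212). Next I'll measure them.

```bash
python3 - <<'E'
from h import *
t=np.load("top0.npz"); W=t["W"]; im=t["im"]; hsv=cv2.cvtColor(im,cv2.COLOR_BGR2HSV)
cv2.imwrite("pics/topcrop.png",cv2.resize(im[110:245,130:460],None,fx=2.4,fy=2.4,interpolation=cv2.INTER_CUBIC))
s=np.load("scene0.npz"); cv2.imwrite("pics/scrop.png",cv2.resize(s["im"][130:320,180:500],None,fx=2.5,fy=2.5,interpolation=cv2.INTER_CUBIC))
A=np.concatenate([W.reshape(-1,3)])
def rect(name,u0,v0,u1,v1,zl,zh):
    P=W[v0:v1,u0:u1].reshape(-1,3); P=P[(P[:,2]>zl)&(P[:,2]<zh)]
    r=cv2.minAreaRect(P[:,:2].astype(np.float32)); print(name,len(P),[np.round(x,1) for x in r],"z",np.round(np.median(P[:,2]),1),"mean",P.mean(0).round(1))
rect("meter",390,155,465,235,50,68)
rect("meter2",475,180,535,245,30,70)
rect("ball",390,155,465,235,135,180)
rect("lever",390,155,465,235,75,180)
rect("block",225,185,270,245,60,80)
rect("rackbase",300,190,390,235,6,18)
rect("rackvial",300,190,390,235,55,80)
rect("standfoot",190,135,385,180,5,16)
rect("standbar",190,120,385,180,115,132)
rect("standhooks",190,120,385,180,138,158)
rect("grips",190,120,385,180,165,215)
for n,b in dict(bottle=(135,130,180,172),beaker=(145,210,185,242),jar=(165,182,193,206),y=(134,188,153,206),o=(370,250,388,268)).items(): rect(n,*b,8,200)
for u,v in[(433,210),(346,155),(285,152),(316,153),(222,147),(254,144),(372,147)]: print(u,v,W[v,u].round(0))
E
```

```text
meter 2678 [array([ 505.2, -374.5]), array([151.9, 170.8]), np.float64(83.7)] z 60.3 mean [ 507.6 -373.    60.2]
meter2 1785 [array([ 460.1, -597.7]), array([130.2, 116.7]), np.float64(3.1)] z 46.3 mean [ 460.6 -592.8   47.7]
ball 79 [array([ 454.1, -367.6]), array([22.1, 23.3]), np.float64(89.7)] z 165.8 mean [ 454.4 -367.3  165.8]
lever 487 [array([ 478.6, -371.2]), array([49.8, 72.9]), np.float64(82.6)] z 86.7 mean [ 477.9 -368.2   99.7]
block 1058 [array([448.7, 131.9]), array([110.5,  81.3]), np.float64(4.4)] z 69.6 mean [448.5 131.1  69.5]
rackbase 880 [array([ 461.3, -148.2]), array([125.6, 257.5]), np.float64(1.1)] z 11.7 mean [ 456.7 -140.4   11.6]
rackvial 185 [array([ 458.2, -145.8]), array([179.5,  44. ]), np.float64(85.3)] z 68.9 mean [ 458.3 -144.    67.5]
standfoot 3730 [array([623. ,  22.5]), array([132.5, 572.3]), np.float64(0.2)] z 9.9 mean [627.2  19.1   9.9]
standbar 1067 [array([630. ,  19.7]), array([484.1,  66.5]), np.float64(87.0)] z 122.7 mean [650.4  16.4 122.5]
standhooks 141 [array([614.3,  14.5]), array([353.9,  34.8]), np.float64(86.9)] z 150.5 mean [617.8  54.5 150. ]
grips 266 [array([603.9,  16.4]), array([355.9,  20.7]), np.float64(87.5)] z 198.5 mean [601.2 -22.7 194.7]
bottle 698 [array([639.6, 400.7]), array([110.3, 123.8]), np.float64(11.2)] z 105.0 mean [613.2 375.7  96.6]
beaker 458 [array([401.9, 357.2]), array([81.1, 84.2]), np.float64(44.9)] z 56.4 mean [414.2 361.7  53.4]
jar 332 [array([507. , 332.8]), array([58.6, 66.2]), np.float64(2.9)] z 57.3 mean [504.  322.4  48.6]
y 121 [array([499.6, 429.5]), array([31.8, 30.5]), np.float64(42.4)] z 28.6 mean [499.  428.   26.9]
o 78 [array([ 329.5, -240.8]), array([22.4, 25.2]), np.float64(0.4)] z 24.8 mean [ 329.5 -240.6   24.7]
433 210 [ 452. -365.  170.]
346 155 [ 590. -140.  193.]
285 152 [597.  16. 194.]
316 153 [593. -64. 202.]
222 147 [611. 179. 185.]
254 144 [627. 101. 150.]
372 147 [ 638. -220.   77.]
```

View pics/topcrop.png

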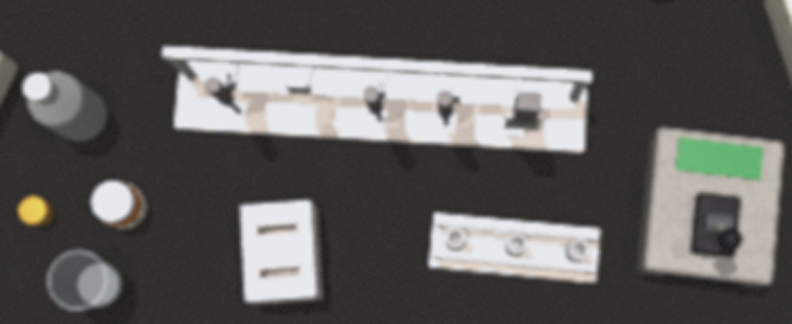

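View pics/scrop.png

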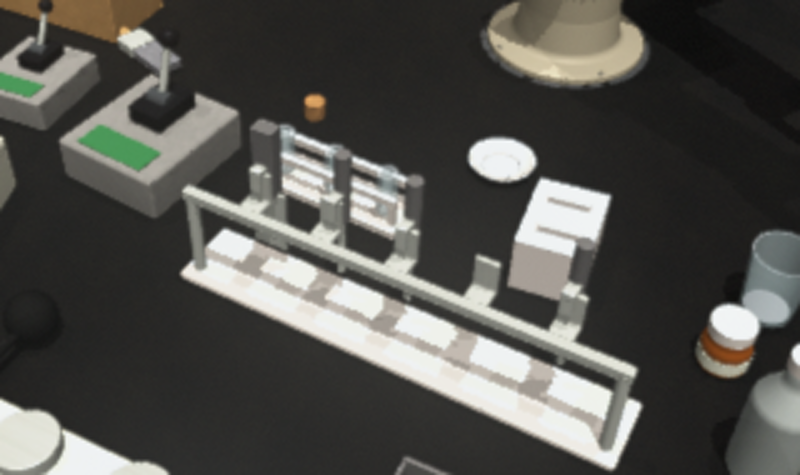

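The crops show the stand hooks left to right (own y +170 to -170) as probe, empty, probe, probe, scraper, so there are 3 probes and 1 scraper. The rings of the vial mouths are at about (320,209), (345,212) and (371,214) in the full image. The switch comes first: I'll move near the lever with closed fingers.

Emit:
apply_moves:
  targets:
    - [0, [12, -43, 20], [0, 0, 2]]
    - [0, [24, -90, 40], [0, 0, 4]]
    - [0, [36, -138, 60], [0, 0, 6]]
    - [0, [48, -184, 70], [0, 0, 8]]
    - [0, [60, -230, 70], [0, 0, 10]]
    - [0, [72, -276, 70], [0, 0, 12.7]]
    - [0, [84, -322, 70], [0, 0, 12.7]]
    - [0, [96, -368, 70], [0, 0, 12.7]]
    - [0, [108, -414, 70], [0, 0, 12.7]]
    - [0, [120, -460, 70], [0, 0, 12.7]]
    - [0, [132, -506, 70], [0, 0, 12.7]]
    - [0, [144, -552, 70], [0, 0, 12.7]]
    - [0, [156, -598, 70], [0, 0, 12.7]]
    - [0, [168, -644, 70], [0, 0, 12.7]]
    - [0, [180, -690, 70], [0, 0, 12.7]]
    - [0, [192, -736, 70], [0, 0, 12.7]]
    - [0, [204, -782, 70], [0, 0, 12.7]]
    - [0, [216, -828, 70], [0, 0, 12.7]]
    - [0, [224, -859, 70], [0, 0, 12.7]]
    - [0, [224, -859, 70], [0, 0, 12.7]]

```text
time_s: 2.1
eef_pos: [394.9, -365.6, 299.5]
ee_rot: [-0.001, 0.056, 0.998, 0.001]
force: [0.3, 0.4, -0.3]
grip_width: 0.001
grip_force: 0.0
```

```bash
cat >> h.py <<'E'
def on_plane(name,pts,z):
    c=camera_info(name); f=200/np.tan(np.radians(c["vfov"])/2); E=np.array(c["extrinsics"])
    p=np.atleast_2d(pts).astype(float); r=np.c_[(p[:,0]-c["cx"])/f,(p[:,1]-c["cy"])/f,np.ones(len(p))]@E[:3,:3].T
    return E[:3,3]+r*((z-E[2,3])/r[:,2])[:,None]
def project(name,X):
    c=camera_info(name); f=200/np.tan(np.radians(c["vfov"])/2); E=np.array(c["extrinsics"])
    q=(np.atleast_2d(X)-E[:3,3])@E[:3,:3]; return np.c_[q[:,0]/q[:,2]*f+c["cx"],q[:,1]/q[:,2]*f+c["cy"]]
E
python3 - <<'E'
from h import *
s=ctrl.sense(); print(s["time_s"],s["eef_pos"],s["ee_rot"])
print("vials",on_plane("top",[(320.4,209.2),(345,212.1),(370.8,214.2)],70).round(1))
for n in("top","scene"):
    W=np.load(n+"0.npz")["W"]; P=W.reshape(-1,3); P=P[np.isfinite(P[:,0])]
    P=P[(P[:,2]>180)&(P[:,2]<206)&(P[:,0]>560)&(P[:,0]<650)&(abs(P[:,1])<250)]
    for y0 in(185,16,-65,-145):
        Q=P[abs(P[:,1]-y0)<35]; T=Q[Q[:,2]>196]
        print(n,y0,len(Q),Q.mean(0).round(1),Q.min(0).round(1),Q.max(0).round(1),"top",len(T),T.mean(0).round(1) if len(T) else"")
    P=W.reshape(-1,3);P=P[np.isfinite(P[:,0])]
    P=P[(P[:,2]>140)&(P[:,2]<180)&(abs(P[:,0]-455)<45)&(abs(P[:,1]+367)<30)]
    print("ball",P.mean(0),P.min(0),P.max(0))
    P=W.reshape(-1,3);P=P[np.isfinite(P[:,0])]
    P=P[(abs(P[:,2]-12)<4)&(abs(P[:,0]-455)<55)&(abs(P[:,1]+144)<120)]
    print("rack",len(P),cv2.minAreaRect(P[:,:2].astype(np.float32)),np.percentile(P,[1,50,99],axis=0).round(0))
E
```

```text
2.1 [ 394.89312133 -365.57042892  299.45308421] [-8.40706000e-04  5.63705662e-02  9.98409231e-01  8.11974424e-04]
vials [[ 462.6  -75.8   70. ]
 [ 454.9 -143.9   70. ]
 [ 449.3 -215.2   70. ]]
top 185 51 [612.7 185.5 196.7] [605.  177.2 180.7] [621.6 194.  204.2] top 34 [613.7 186.6 199.8]
top 16 47 [603.2  17.8 197.6] [595.8  10.2 180.4] [611.4  25.8 204.3] top 38 [604.2  18.2 199.8]
top -65 46 [599.1 -61.  197.9] [592.7 -68.6 180.3] [608.9 -53.2 204.5] top 35 [600.1 -60.7 200.6]
top -145 86 [ 595.9 -148.6  198.3] [ 586.2 -161.   182.7] [ 607.4 -137.2  205.8] top 69 [ 597.2 -148.5  200.2]
ball [ 454.35038672 -367.31566091  165.81863561] [ 442.41956621 -378.61387073  156.10895747] [ 465.74827778 -356.53685875  172.53076793]
rack 697 ((461.61181640625, -144.35699462890625), (220.69491577148438, 98.82889556884766), 85.45124816894531) [[ 423. -243.    8.]
 [ 457. -135.   12.]
 [ 498.  -43.   16.]]
scene 185 86 [618.6 190.7 193.2] [605.8 181.4 180. ] [625.9 199.  203.2] top 40 [615.9 190.3 199.3]
scene 16 74 [609.4  23.1 193.1] [598.2  14.9 180.5] [616.   30.6 201.8] top 33 [606.7  22.3 199.3]
scene -65 70 [604.9 -55.2 192.7] [594.  -65.  180.6] [611.8 -48.1 201.9] top 28 [602.7 -56.5 199. ]
scene -145 117 [ 602.8 -143.8  193.5] [ 588.2 -159.6  180.7] [ 611.1 -131.9  201.5] top 58 [ 599.8 -144.9  198.9]
ball [ 461.67642456 -362.27654511  160.53242866] [ 446.33049757 -374.61098333  141.96855744] [ 470.58130455 -351.81971647  170.67178899]
rack 376 ((461.4649963378906, -127.03728485107422), (175.89593505859375, 68.8177261352539), 85.58451080322266) [[ 425. -208.    8.]
 [ 474. -117.   12.]
 [ 499.  -47.   16.]]
```

Emit:
apply_moves:
  targets:
    - [0, [0, 0, -45], [0, 0, 0]]
    - [0, [0, 0, -90], [0, 0, 0]]
    - [0, [0, 0, -130], [0, 0, 0]]
    - [0, [0, 0, -151], [0, 0, 0]]
    - [0, [0, 0, -151], [0, 0, 0]]
    - [0, [15, -1.5, -151], [0, 0, 0]]
    - [0, [25, -2.5, -151], [0, 0, 0]]
    - [0, [35, -3.5, -151], [0, 0, 0]]
    - [0, [45, -4.5, -151], [0, 0, 0]]
    - [0, [55, -6, -151], [0, 0, 0]]
    - [0, [65, -7, -151], [0, 0, 0]]
    - [0, [75, -8, -151], [0, 0, 0]]
    - [0, [85, -9, -151], [0, 0, 0]]
    - [0, [90, -9.5, -151], [0, 0, 0]]
    - [0, [94, -10, -151], [0, 0, 0]]
    - [0, [94, -10, -151], [0, 0, 0]]

```text
time_s: 3.7
eef_pos: [489.4, -372.6, 150.2]
ee_rot: [0.0, 0.055, 0.998, 0.0]
force: [-0.2, 0.5, 0.1]
grip_width: 0.002
grip_force: 0.0
```

Emit:
apply_moves:
  targets:
    - [0, [3, 0, 0], [0, 0, 0]]
    - [0, [6, 0, 0], [0, 0, 0]]
    - [0, [6, 0, 0], [0, 0, 0]]

```text
time_s: 4.0
eef_pos: [495.2, -372.7, 150.4]
ee_rot: [0.0, 0.055, 0.998, -0.0]
force: [-0.3, -0.6, 0.5]
grip_width: 0.001
grip_force: 0.0
```

```bash
python3 - <<'E'
from h import *
im,d,W=cloud("scene"); cv2.imwrite("pics/sw.png",cv2.resize(im[100:240,140:340],None,fx=3,fy=3,interpolation=cv2.INTER_CUBIC))
s=ctrl.sense();print(s["force"],s["eef_pos"])
# expected ball centre px for lean -.5,0,.5
for a in(-.5,-.33,0,.5):
    X=np.array([480.3,-371.8,82])+80*np.array([np.sin(a)*.994,-np.sin(a)*.11,np.cos(a)]); print(a,X.round(0),((project("scene",X)-[140,100])*3).round(0))
E
```

```text
[ 0.18980997  0.8235428  -0.24450971] [ 495.17707714 -372.63046528  150.37154084]
-0.5 [ 442. -368.  152.] [[328. 132.]]
-0.33 [ 455. -369.  158.] [[319. 133.]]
0 [ 480. -372.  162.] [[301. 141.]]
0.5 [ 518. -376.  152.] [[276. 168.]]
```

View pics/sw.png

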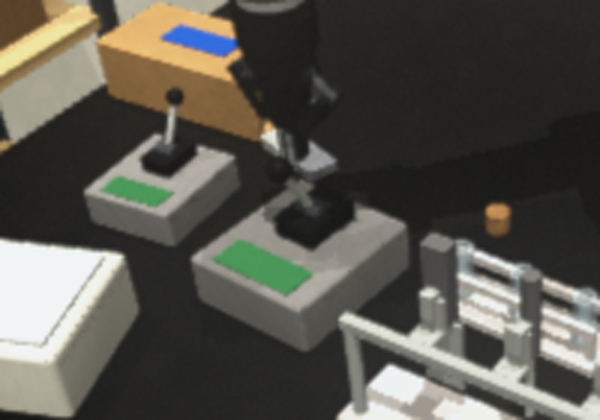

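The lever ball is at (277,168) in the crop, which is where full "off" should put it. I'll push a little more to feel the stop.

Emit:
apply_moves:
  targets:
    - [0, [2, 0, 0], [0, 0, 0]]
    - [0, [4, 0, 0], [0, 0, 0]]
    - [0, [5, 0, 0], [0, 0, 0]]
    - [0, [5, 0, 0], [0, 0, 0]]

```text
time_s: 4.45
eef_pos: [497.1, -372.7, 150.2]
ee_rot: [-0.004, 0.055, 0.998, 0.001]
force: [-18.6, 2.0, 6.0]
grip_width: -0.002
grip_force: 9.5
```

Emit:
apply_moves:
  targets:
    - [0, [-20, 2, 0], [0, 0, 0]]
    - [0, [-35, 3, 10], [0, 0, 0]]
    - [0, [-35, 3, 60], [0, 0, 0]]
    - [0, [-35, 3, 110], [0, 0, 0]]
    - [55, [-20, 30, 130], [0, 0, 3.5]]
    - [55, [10, 70, 130], [0, 0, 3.5]]
    - [55, [40, 110, 130], [0, 0, 3.5]]
    - [55, [65, 150, 130], [0, 0, 3.5]]
    - [55, [85, 190, 130], [0, 0, 3.5]]
    - [55, [98, 226, 130], [0, 0, 3.5]]
    - [55, [98, 226, 130], [0, 0, 3.5]]
    - [55, [98, 226, 130], [0, 0, 3.5]]

```text
time_s: 5.65
eef_pos: [598.2, -146.2, 280.4]
ee_rot: [0.0, 0.024, 1.0, -0.0]
force: [0.7, -0.9, -0.2]
grip_width: 0.641
grip_force: 0.0
```

```bash
python3 - <<'E'
from h import *
im,d,W=cloud("scene"); cv2.imwrite("pics/sw2.png",cv2.resize(im[100:300,140:340],None,fx=3,fy=3,interpolation=cv2.INTER_CUBIC))
s=ctrl.sense();print(s["force"],s["eef_pos"],s["ee_rot"])
P=W.reshape(-1,3);P=P[np.isfinite(P[:,0])]
P=P[(P[:,2]>125)&(P[:,2]<180)&(abs(P[:,0]-490)<60)&(abs(P[:,1]+370)<30)]
print("ball",P.mean(0),P.min(0),P.max(0))
E
```

```text
[ 0.34251677 -0.16790583 -0.00274321] [ 597.93564276 -147.07588279  280.3462517 ] [ 5.81132588e-05  2.45874948e-02  9.99697670e-01 -1.39098436e-04]
ball [ 522.20783293 -369.35958949  152.9376393 ] [ 505.22586777 -383.4215753   126.23742562] [ 532.2605626  -359.57614904  165.40885769]
```

View pics/sw2.png

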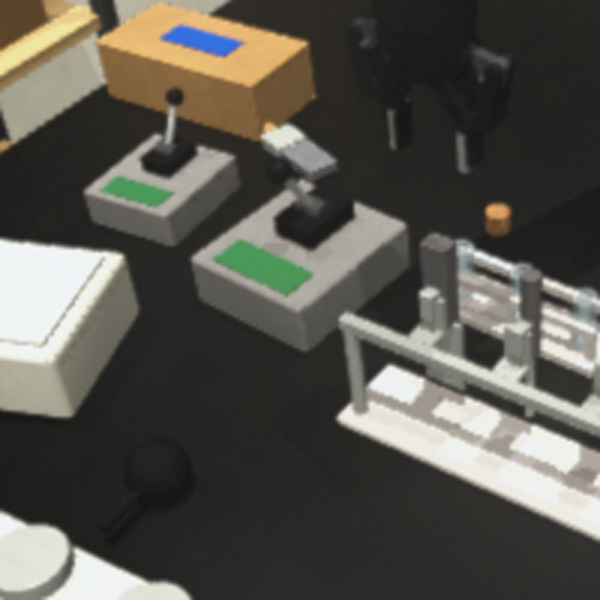

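The lever stays over in the off position, ball at (277,172). Next I'll descend on the scraper and close.

Emit:
apply_moves:
  targets:
    - [55, [0, 0, -45], [0, 0, 0]]
    - [55, [0, 0, -85], [0, 0, 0]]
    - [55, [0, 0, -105], [0, 0, 0]]
    - [55, [0, 0, -118], [0, 0, 0]]
    - [55, [0, 0, -118], [0, 0, 0]]
    - [15, [0, 0, -118], [0, 0, 0]]
    - [15, [0, 0, -118], [0, 0, 0]]
    - [15, [0, 0, -118], [0, 0, 0]]
    - [15, [0, 0, -118], [0, 0, 0]]
    - [15, [0, 0, -118], [0, 0, 0]]
    - [15, [0, 0, -118], [0, 0, 0]]
  squeeze: 50

```text
time_s: 6.8
eef_pos: [598.6, -147.1, 163.9]
ee_rot: [0.001, 0.025, 1.0, -0.001]
force: [-0.5, -1.8, 6.7]
grip_width: 0.297
grip_force: 51.1
```

```bash
python3 - <<'E'
from h import *
s=ctrl.sense();print(s["force"],s["eef_pos"],s["ee_rot"],s["grip_width"]*85.4,s["grip_force"])
print((project("scene",[598,-147,288])),"seen 284.7,153")
E
```

```text
[-0.45106703 -1.82779399  6.6545311 ] [ 598.57995849 -147.11094853  163.92195351] [ 1.30970285e-03  2.45390781e-02  9.99697691e-01 -8.02473314e-04] 25.367525764830674 51.07331693172455
[[283.30799337 150.48175161]] seen 284.7,153
```

Emit:
apply_moves:
  targets:
    - [15, [0, 0, 10], [0, 0, 0]]
    - [15, [0, 0, 20], [0, 0, 0]]
    - [15, [0, 0, 40], [0, 0, 0]]
    - [15, [0, 0, 60], [0, 0, 0]]
    - [15, [0, 0, 80], [0, 0, 0]]
    - [15, [-20, 0, 90], [0, 0, 0]]
    - [15, [-50, 0, 90], [0, 0, 0]]
    - [15, [-80, 0, 90], [0, 0, 0]]
    - [15, [-80, 0, 90], [0, 0, 0]]
    - [15, [-80, 0, 90], [0, 0, 0]]

```text
time_s: 7.8
eef_pos: [518.2, -146.7, 253.3]
ee_rot: [0.001, 0.025, 1.0, -0.0]
force: [0.3, -0.6, -1.3]
grip_width: 0.3
grip_force: 50.3
```

```bash
python3 - <<'E'
from h import *
s=ctrl.sense();print(s["time_s"],s["force"],s["eef_pos"],s["ee_rot"],s["grip_width"]*85.4)
im,d,W=cloud("scene"); im2,d2,W2=cloud("top")
a=im[60:300,200:460]; cv2.imwrite("pics/held.png",cv2.resize(a,None,fx=2.3,fy=2.3,interpolation=cv2.INTER_CUBIC))
x,y,z=s["eef_pos"]
for n,w in(("scene",W),("top",W2)):
    P=w.reshape(-1,3);P=P[np.isfinite(P[:,0])]
    P=P[(abs(P[:,0]-x)<45)&(abs(P[:,1]-y)<45)&(P[:,2]>95)&(P[:,2]<z)]
    for a,b in((100,120),(120,140),(140,160),(160,185),(190,210),(210,225)):
        Q=P[(P[:,2]>a)&(P[:,2]<b)]
        if len(Q):print(n,a,b,len(Q),Q.mean(0).round(1),Q.min(0).round(1),Q.max(0).round(1))
print("tip expected px",(project("scene",[[x,y,z-105-19-19]])-[200,60])*2.3)
E
```

```text
7.8 [ 0.34359687 -0.59250728 -1.33248485] [ 518.20903141 -146.71765038  253.34656827] [ 7.53011579e-04  2.47063566e-02  9.99694429e-01 -2.77717550e-04] 25.649949943024595
scene 120 140 54 [ 521.3 -145.8  134. ] [ 517.8 -166.4  126.1] [ 525.1 -125.9  139.9]
scene 140 160 75 [ 520.5 -146.   150.5] [ 517.3 -166.   140.4] [ 525.1 -125.1  159.7]
scene 160 185 93 [ 520.3 -145.3  172.5] [ 516.9 -166.1  160.1] [ 524.3 -126.1  184.9]
scene 190 210 55 [ 523.1 -141.2  200. ] [ 514.2 -163.6  190.2] [ 531.6 -125.1  209.5]
scene 210 225 46 [ 527.5 -137.8  218.6] [ 511.7 -152.4  210.3] [ 542.  -131.2  224.8]
top 120 140 10 [ 517.7 -144.9  135.1] [ 515.9 -167.6  129.4] [ 518.9 -130.1  139.4]
top 140 160 6 [ 517.8 -139.   149.7] [ 517.3 -153.6  140.1] [ 518.8 -129.1  157. ]
top 160 185 5 [ 517.6 -133.5  171.4] [ 516.5 -139.   162.5] [ 519.4 -128.7  178.5]
top 190 210 6 [ 514.7 -134.5  201.9] [ 510.  -141.7  195.6] [ 518.2 -129.4  208. ]
top 210 225 1 [ 510.5 -136.   221.2] [ 510.5 -136.   221.2] [ 510.5 -136.   221.2]
tip expected px [[233.53206305 298.71729873]]
```

View pics/held.png

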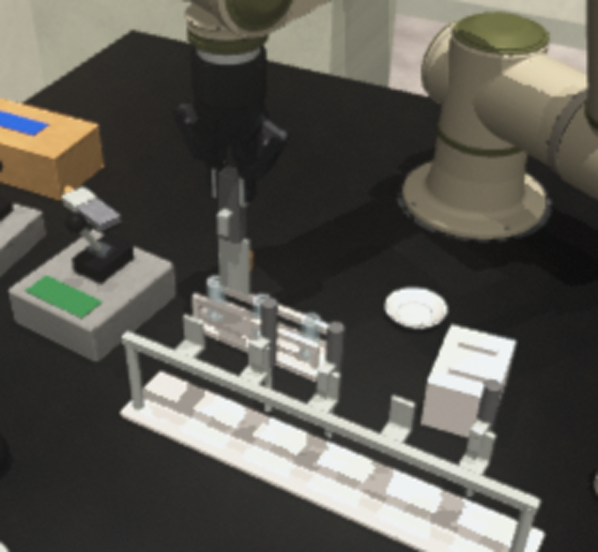

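The scraper hangs straight from the gripper, with its blade at about (233,270) in the crop. I'll locate the slots now.

```bash
cat >> h.py <<'E'
def block():
    out={}
    for n in("top","scene"):
        im,d,W=cloud(n); Z=W[...,2]
        m=(abs(Z-70)<5)&(abs(W[...,0]-449)<110)&(abs(W[...,1]-131)<110)&(im.min(-1)>90)
        m=m.astype(np.uint8); k,l,st,_=cv2.connectedComponentsWithStats(m); i=1+np.argmax(st[1:,4])
        reg=(l==i); c,_=cv2.findContours(reg.astype(np.uint8),cv2.RETR_EXTERNAL,cv2.CHAIN_APPROX_NONE)
        cc=np.concatenate(c)[:,0]; P=on_plane(n,cc,70)[:,:2]
        print(n,"block",[np.round(a,1) for a in cv2.minAreaRect(P.astype(np.float32))])
        # slots: holes inside the convex hull, eroded
        hull=np.zeros_like(m); cv2.fillPoly(hull,[cv2.convexHull(cc)],1); hull=cv2.erode(hull,np.ones((5,5)))
        g=cv2.cvtColor(im,cv2.COLOR_BGR2GRAY).astype(float); ref=np.median(g[reg])
        hm=((g<ref*0.8)&(hull>0)).astype(np.uint8)
        k,l2,s2,_=cv2.connectedComponentsWithStats(hm)
        for j in range(1,k):
            if s2[j,4]>=8:
                v,u=np.nonzero(l2==j); w=np.clip(ref-g[v,u],0,None); Q=on_plane(n,np.c_[u,v],70)[:,:2]
                r=cv2.minAreaRect(Q.astype(np.float32)); print("  slot",s2[j,4],np.average(Q,axis=0,weights=w).round(1),[np.round(a,1) for a in r])
E
python3 -c "
from h import *
block()"
```

```text
top block [array([448.5, 131.1]), array([110.2,  81. ]), np.float64(4.5)]
  slot 48 [474.1 135.2] [array([473.7, 133. ]), array([ 8.9, 44.5]), np.float64(6.0)]
  slot 53 [424.2 131.4] [array([424.3, 129.1]), array([ 8.9, 44.3]), np.float64(7.4)]
scene block [array([452., 135.]), array([116.2,  80.1]), np.float64(4.5)]
  slot 27 [425.1 132.8] [array([425.4, 134. ]), array([ 7. , 42.1]), np.float64(3.5)]
  slot 40 [474.9 145.5] [array([478.4, 141.9]), array([15.3, 50.6]), np.float64(4.7)]
```

Emit:
apply_moves:
  targets:
    - [15, [-10, 35, 0], [0, 0, 2]]
    - [15, [-15, 75, 0], [0, 0, 4]]
    - [15, [-20, 115, 0], [0, 0, 6]]
    - [15, [-25, 155, 0], [0, 0, 7.3]]
    - [15, [-30, 195, 0], [0, 0, 7.3]]
    - [15, [-40, 235, 0], [0, 0, 7.3]]
    - [15, [-45, 265, 0], [0, 0, 7.3]]
    - [15, [-45, 280, 0], [0, 0, 7.3]]
    - [15, [-45, 280.5, -30], [0, 0, 7.3]]
    - [15, [-45, 280.5, -45], [0, 0, 7.3]]
    - [15, [-45, 280.5, -45], [0, 0, 7.3]]
    - [15, [-45, 280.5, -45], [0, 0, 7.3]]

```text
time_s: 9.2
eef_pos: [473.5, 134.0, 207.8]
ee_rot: [0.0, -0.039, 0.999, 0.0]
force: [0.3, 0.6, -0.8]
grip_width: 0.299
grip_force: 50.3
```

```bash
cat >> h.py <<'E'
def held(lo,hi,r=40):
    s=ctrl.sense(); x,y,z=s["eef_pos"]; print(s["time_s"],"tcp",s["eef_pos"].round(1),s["ee_rot"].round(4),"F",s["force"].round(1))
    for n in("scene","top"):
        im,d,w=cloud(n)
        P=w.reshape(-1,3);P=P[np.isfinite(P[:,0])]
        P=P[(abs(P[:,0]-x)<r)&(abs(P[:,1]-y)<r)]
        for a in np.arange(lo,hi,15):
            Q=P[(P[:,2]>a)&(P[:,2]<a+15)]
            if len(Q)>3: print(n,a,len(Q),"rel tcp",np.r_[np.percentile(Q,[2,50,98],axis=0)[:,:2]-[x,y]].round(1).tolist(),"zmin",Q[:,2].min().round(1))
        cv2.imwrite(f"pics/h_{n}.png",im)
E
python3 - <<'E'
from h import *
held(76,160); block()
im=cv2.imread("pics/h_scene.png");cv2.imwrite("pics/c1.png",cv2.resize(im[150:290,340:480],None,fx=4,fy=4,interpolation=cv2.INTER_CUBIC))
E
```

```text
9.2 tcp [473.5 134.  207.8] [ 2.000e-04 -3.920e-02  9.992e-01  0.000e+00] F [ 0.3  0.6 -0.8]
scene 76 44 rel tcp [[0.1, -17.1], [2.8, 1.1], [5.8, 20.8]] zmin 77.6
scene 91 66 rel tcp [[-0.5, -18.4], [2.6, 1.5], [6.1, 20.5]] zmin 91.3
scene 106 70 rel tcp [[-1.2, -16.9], [2.1, 1.3], [5.7, 19.9]] zmin 106.0
scene 121 66 rel tcp [[-1.7, -17.5], [2.2, 1.6], [6.2, 19.7]] zmin 121.4
scene 136 76 rel tcp [[-2.3, -17.6], [1.6, 1.4], [4.6, 20.7]] zmin 136.1
scene 151 38 rel tcp [[-2.3, -17.6], [5.2, 4.3], [13.0, 20.3]] zmin 151.0
top 76 9 rel tcp [[-20.3, -34.3], [0.7, -21.8], [9.5, 27.6]] zmin 76.1
top block [array([444.4, 106.2]), array([96.9, 35.7]), np.float64(1.3)]
  slot 9 [427.6 113.3] [array([427.8, 112.6]), array([ 2.8, 11.1]), np.float64(0.2)]
scene block [array([451.8, 135. ]), array([115.9,  80.1]), np.float64(4.5)]
  slot 337 [439.9 127.6] [array([446.3, 131.5]), array([85.5, 61. ]), np.float64(10.2)]
```

View pics/c1.png

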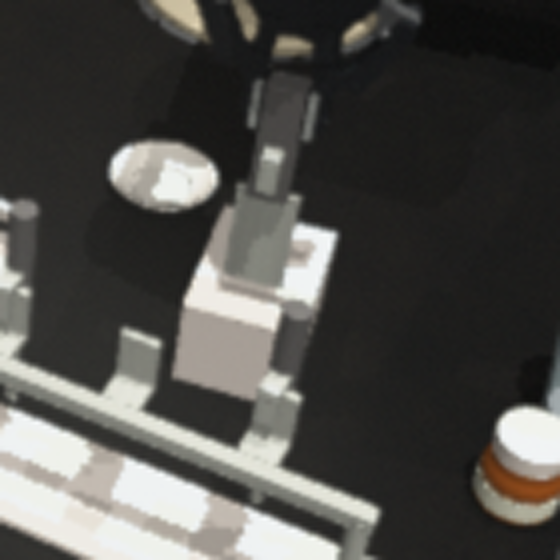

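The blade hangs above the far slot, lower edge at about (250,283) in the crop. I'll descend gently.

Emit:
apply_moves:
  targets:
    - [15, [0, 0.5, -6], [0, 0, 0]]
    - [15, [0, 0.5, -11], [0, 0, 0]]
    - [15, [0, 0.5, -16], [0, 0, 0]]
    - [15, [0, 0.5, -20], [0, 0, 0]]
    - [15, [0, 0.5, -24], [0, 0, 0]]
    - [15, [0, 0.5, -24], [0, 0, 0]]

```text
time_s: 10.0
eef_pos: [472.8, 134.4, 182.7]
ee_rot: [-0.001, -0.039, 0.999, 0.0]
force: [0.9, 0.9, -0.5]
grip_width: 0.3
grip_force: 50.3
```

Emit:
apply_moves:
  targets:
    - [15, [0, 0, -8], [0, 0, 0]]
    - [15, [0, 0, -16], [0, 0, 0]]
    - [15, [0, 0, -24], [0, 0, 0]]
    - [15, [0, 0, -30], [0, 0, 0]]
    - [15, [0, 0, -35], [0, 0, 0]]
    - [15, [0, 0, -38], [0, 0, 0]]
    - [15, [0, 0, -38], [0, 0, 0]]

```text
time_s: 10.7
eef_pos: [472.9, 134.4, 145.0]
ee_rot: [-0.0, -0.039, 0.999, 0.0]
force: [0.8, 0.1, -0.8]
grip_width: 0.296
grip_force: 50.3
```

Tip is at about z 19. I'll take the last millimetres slowly.

Emit:
apply_moves:
  targets:
    - [15, [0, 0, -2], [0, 0, 0]]
    - [15, [0, 0, -4], [0, 0, 0]]
    - [15, [0, 0, -6], [0, 0, 0]]
    - [15, [0, 0, -6], [0, 0, 0]]

```text
time_s: 11.1
eef_pos: [472.9, 134.4, 139.0]
ee_rot: [-0.0, -0.039, 0.999, -0.0]
force: [1.0, -0.0, -0.7]
grip_width: 0.297
grip_force: 50.3
```

Emit:
apply_moves:
  targets:
    - [15, [0, 0, -1], [0, 0, 0]]
    - [15, [0, 0, -2], [0, 0, 0]]
    - [15, [0, 0, -2], [0, 0, 0]]

```text
time_s: 11.4
eef_pos: [473.4, 134.4, 138.3]
ee_rot: [0.001, -0.039, 0.999, -0.0]
force: [-1.6, -0.2, 8.4]
grip_width: 0.302
grip_force: 51.6
```

Emit:
apply_moves:
  targets:
    - [25, [0, 0, 0], [0, 0, 0]]
    - [35, [0, 0, 0], [0, 0, 0]]
    - [45, [0, 0, 0], [0, 0, 0]]
    - [50, [0, 0, 0], [0, 0, 0]]
    - [50, [0, 0, 20], [0, 0, 0]]
    - [50, [0, 0, 65], [0, 0, 0]]
    - [50, [0, 0, 110], [0, 0, 0]]
    - [50, [20, 5, 150], [0, 0, -3]]
    - [50, [60, 20, 155], [0, 0, -7.3]]
    - [50, [100, 40, 155], [0, 0, -7.3]]
    - [50, [130, 50, 155], [0, 0, -7.3]]
    - [50, [142, 54, 155], [0, 0, -7.3]]
    - [50, [142, 54, 155], [0, 0, -7.3]]

```text
time_s: 12.7
eef_pos: [615.8, 188.6, 290.7]
ee_rot: [-0.001, 0.024, 1.0, -0.0]
force: [-0.4, 0.5, -0.4]
grip_width: 0.588
grip_force: 0.0
```

```bash
python3 - <<'E'
from h import *
block(); s=ctrl.sense(); print(s["eef_pos"],s["ee_rot"])
im,d,W=cloud("scene"); P=W.reshape(-1,3);P=P[np.isfinite(P[:,0])]
Q=P[(abs(P[:,0]-474)<25)&(abs(P[:,1]-135)<25)&(P[:,2]>165)];print("scraper top",len(Q),Q.mean(0),Q[:,2].max())
Q=P[(abs(P[:,0]-615)<16)&(abs(P[:,1]-189)<16)&(P[:,2]>180)&(P[:,2]<206)];print("A",len(Q),Q.mean(0),Q.min(0),Q.max(0))
cv2.imwrite("pics/c2.png",cv2.resize(im[130:330,260:500],None,fx=3,fy=3,interpolation=cv2.INTER_CUBIC))
E
```

```text
top block [array([474.2, 126.6]), array([109.9,  80.7]), np.float64(3.8)]
  slot 165 [508.8 131.9] [array([509. , 129.6]), array([31. , 46.1]), np.float64(6.0)]
  slot 28 [449.4 132.4] [array([447.1, 125.5]), array([ 8.3, 41.4]), np.float64(0.2)]
scene block [array([477.1, 129.9]), array([115.7,  79.9]), np.float64(3.6)]
  slot 234 [466.4 122.6] [array([468.5, 120.5]), array([83.8, 37.7]), np.float64(16.0)]
[614.64164687 188.26559762 292.04082523] [-3.14100991e-04  2.44889731e-02  9.99700048e-01 -7.71317269e-05]
scraper top 231 [472.96113179 144.25322384 585.5122337 ] 597.9811239325975
A 86 [618.4371524  190.7424622  193.37813966] [606.41930506 181.60953103 180.23299844] [625.46980022 198.73533126 201.65733826]
```

View pics/c2.png

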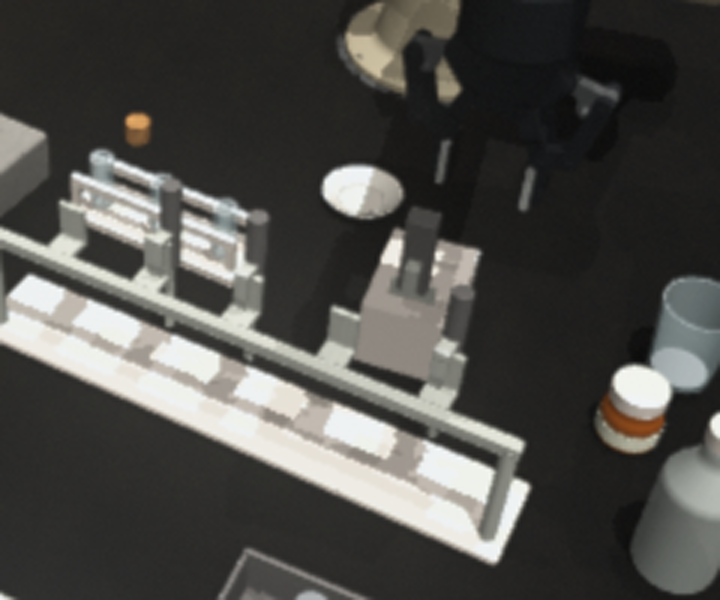

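The block has been shoved about 25 mm in +x, with the scraper still standing in its slot at (420,250). Next is probe A.

Emit:
apply_moves:
  targets:
    - [50, [0, 0, -45], [0, 0, 0]]
    - [50, [0, 0, -90], [0, 0, 0]]
    - [50, [0, 0, -115], [0, 0, 0]]
    - [50, [0, 0, -129], [0, 0, 0]]
    - [50, [0, 0, -129], [0, 0, 0]]
    - [8, [0, 0, -129], [0, 0, 0]]
    - [8, [0, 0, -129], [0, 0, 0]]
    - [8, [0, 0, -129], [0, 0, 0]]
    - [8, [0, 0, -129], [0, 0, 0]]
    - [8, [0, 0, -129], [0, 0, 0]]
    - [8, [0, 0, -129], [0, 0, 0]]
    - [8, [0, 0, -129], [0, 0, 0]]

```text
time_s: 14.05
eef_pos: [615.6, 188.5, 165.2]
ee_rot: [0.002, 0.024, 1.0, 0.0]
force: [-1.1, -0.7, 7.2]
grip_width: 0.193
grip_force: 48.6
```

```bash
cat >> h.py <<'E'
def sc():
    s=ctrl.sense(); print(s["time_s"],"tcp",s["eef_pos"].round(1),s["ee_rot"].round(4),"F",s["force"].round(1),(s["grip_width"]*85.4).round(1))
E
python3 -c "
from h import *
sc()"
```

```text
Traceback (most recent call last):
  File "h.py", line 47, in sc
    s=ctrl.sense(); print(s["time_s"],"tcp",s["eef_pos"].round(1),s["ee_rot"].round(4),"F",s["force"].round(1),(s["grip_width"]*85.4).round(1))
                                                                                                               ^^^^^^^^^^^^^^^^^^^^^^^^^^^^
AttributeError: 'float' object has no attribute 'round'
```

Emit:
apply_moves:
  targets:
    - [8, [0, 0, 10], [0, 0, 0]]
    - [8, [0, 0, 20], [0, 0, 0]]
    - [8, [0, 0, 40], [0, 0, 0]]
    - [8, [0, 0, 60], [0, 0, 0]]
    - [8, [0, 0, 80], [0, 0, 0]]
    - [8, [-20, 0, 90], [0, 0, 0]]
    - [8, [-50, 0, 90], [0, 0, 0]]
    - [8, [-70, 0, 90], [0, 0, 0]]
    - [8, [-70, -40, 90], [0, 0, 0]]
    - [8, [-70, -80, 90], [0, 0, 0]]
    - [8, [-70, -120, 90], [0, 0, 0]]
    - [8, [-70, -160, 90], [0, 0, 0]]
    - [8, [-70, -180, 90], [0, 0, 0]]
    - [8, [-70, -180, 90], [0, 0, 0]]
    - [8, [-70, -180, 90], [0, 0, 0]]

```text
time_s: 15.55
eef_pos: [545.1, 8.5, 253.9]
ee_rot: [0.0, 0.025, 1.0, 0.0]
force: [0.3, 0.8, -0.4]
grip_width: 0.199
grip_force: 48.9
```

```bash
sed -i 's/,(s\["grip_width"\]\*85.4).round(1))/,round(s["grip_width"]*85.4,1))/' h.py; python3 - <<'E'
from h import *
held(110,230,25)
t=cv2.imread("pics/h_top.png"); s=cv2.imread("pics/h_scene.png")
a=cv2.resize(t[180:240,290:400],None,fx=7,fy=7,interpolation=cv2.INTER_CUBIC)[:420,:770]
# scene crop of the rack
b=cv2.resize(s[160:240,265:375],None,fx=7,fy=7,interpolation=cv2.INTER_CUBIC)
cv2.imwrite("pics/rt.png",a); cv2.imwrite("pics/rs.png",b)
E
```

```text
15.55 tcp [545.1   8.5 253.9] [4.000e-04 2.480e-02 9.997e-01 1.000e-04] F [ 0.3  0.8 -0.4]
scene 125 10 rel tcp [[0.3, 1.3], [5.0, 3.7], [6.5, 5.0]] zmin 127.6
scene 140 11 rel tcp [[0.7, 0.7], [3.7, 3.7], [5.5, 5.2]] zmin 140.4
scene 155 13 rel tcp [[0.5, -0.9], [3.8, 2.0], [7.3, 5.0]] zmin 156.9
scene 170 15 rel tcp [[0.3, -1.7], [2.7, 2.6], [5.6, 5.4]] zmin 171.2
scene 185 12 rel tcp [[0.6, -0.5], [3.3, 3.2], [6.9, 6.2]] zmin 185.7
scene 200 26 rel tcp [[-2.6, -4.5], [9.3, 6.2], [13.9, 10.0]] zmin 203.4
scene 215 38 rel tcp [[-1.2, -4.0], [10.9, 5.8], [24.6, 10.1]] zmin 215.6
top 155 4 rel tcp [[-2.5, -4.6], [-2.1, -3.1], [-0.8, 0.8]] zmin 159.2
top 215 5 rel tcp [[-9.2, -7.4], [-8.9, -3.3], [-6.8, -0.2]] zmin 215.7
```

View pics/rt.png

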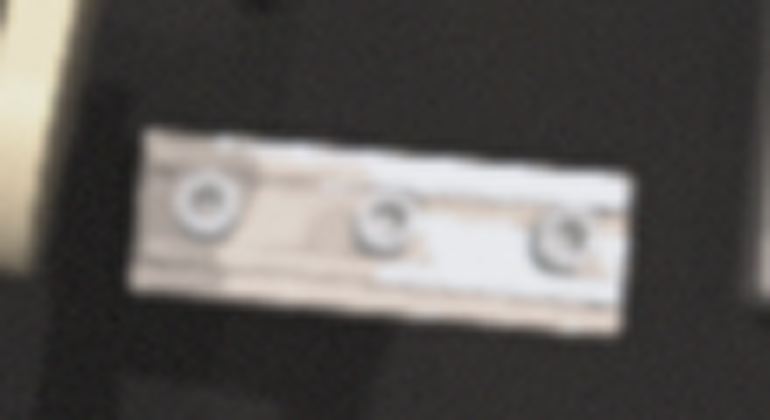

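View pics/rs.png

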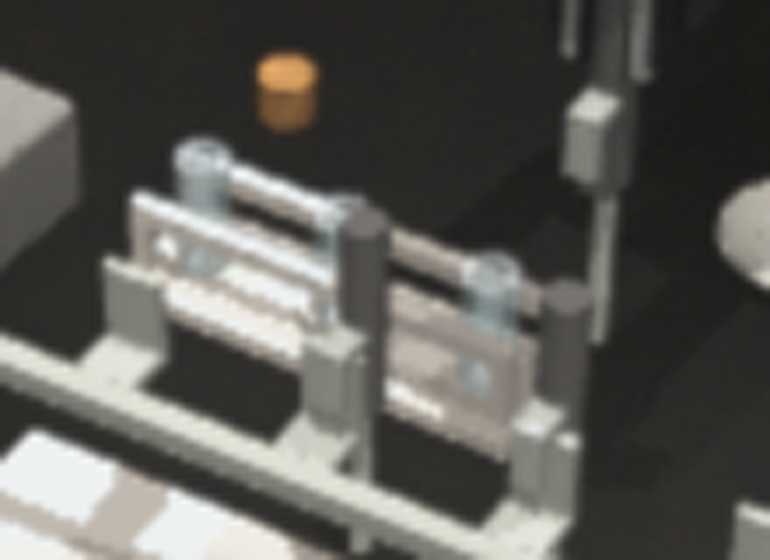

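Top crop: the vial bores are at about (208,198), (388,216) and (566,236). Scene crop: mouths at (492,268) for the left (+y) vial and (203,155) for the right one, and the held probe's tip at (600,340).

```bash
python3 - <<'E'
from h import *
T=np.array([(208,198),(388,216),(566,236)]); T=(T+.5)/7-.5+[290,180]
S=np.array([(492,266),(347,206),(203,154)]); S=(S+.5)/7-.5+[265,160]
print("top z70\n",on_plane("top",T,70).round(1)); print("scene z70\n",on_plane("scene",S,70).round(1))
tip=(np.array([600,340])+.5)/7-.5+[265,160]; print("tip@128",on_plane("scene",tip,128+2).round(1))
# model-based refinement: bright ring score with circle templates, per camera
from scipy.optimize import minimize
th=np.linspace(0,2*np.pi,24,endpoint=False)
def circ(c,r,z): return np.c_[c[0]+r*np.cos(th),c[1]+r*np.sin(th),np.full(24,z)]
for n in("top","scene"):
    im=cv2.cvtColor(cv2.imread(f"pics/h_{n}.png"),cv2.COLOR_BGR2GRAY).astype(np.float32)
    _,_,W=None,None,None
    def samp(P): q=project(n,P).astype(np.float32); return cv2.remap(im,q[:,:1],q[:,1:],cv2.INTER_LINEAR).ravel()
    def cost(p):
        c0=np.array(p[:2]); yv=np.array([-np.sin(p[2]),np.cos(p[2])]); t=0
        for k in((-72,72) if n=="scene" else (-72,0,72)):
            c=c0+yv*k; t+=samp(circ(c,9.5,70)).mean()-samp(circ(c,3,70)).mean()-(samp(circ(c,16,70)).mean() if n=="scene" else 0)
        return -t
    best=min(((cost((x,y,a)),x,y,a) for x in np.arange(446,468,1) for y in np.arange(-154,-134,1) for a in np.radians(np.arange(-9,0,1))))
    r=minimize(cost,best[1:],method="Nelder-Mead",options=dict(initial_simplex=[[best[1]+i*1.,best[2]+j*1.,best[3]+k*.01] for i,j,k in((0,0,0),(1,0,0),(0,1,0),(0,0,1))]))
    print(n,best,r.x,r.fun,np.degrees(r.x[2]))
E
```

```text
top z70
 [[ 466.4  -72.7   70. ]
 [ 459.5 -143.9   70. ]
 [ 451.9 -214.2   70. ]]
scene z70
 [[ 462.2  -69.5   70. ]
 [ 454.6 -140.5   70. ]
 [ 451.3 -211.9   70. ]]
tip@128 [[547.4  12.6 130. ]]Traceback (most recent call last):
  File "<stdin>", line 19, in <module>
  File "<stdin>", line 19, in <genexpr>
  File "<stdin>", line 17, in cost
  File "<stdin>", line 13, in samp
  File "h.py", line 16, in project
    c=camera_info(name); f=200/np.tan(np.radians(c["vfov"])/2); E=np.array(c["extrinsics"])
ValueError: time passes only in moves, steps and waits
```

```bash
sed -i 's/^from rig import.*/from rig import ctrl, capture, camera_info as _ci\nimport functools\ncamera_info=functools.lru_cache(None)(_ci)/' h.py
cat > fit.py <<'E'
from h import *
from scipy.optimize import minimize
th=np.linspace(0,2*np.pi,24,endpoint=False)
def circ(c,r,z): return np.c_[c[0]+r*np.cos(th),c[1]+r*np.sin(th),np.full(24,z)]
def fit(n,im,ks):
    im=cv2.cvtColor(im,cv2.COLOR_BGR2GRAY).astype(np.float32)
    def samp(P): q=project(n,P).astype(np.float32); return cv2.remap(im,q[:,:1],q[:,1:],cv2.INTER_LINEAR).ravel()
    def cost(p):
        yv=np.array([-np.sin(p[2]),np.cos(p[2])]); t=0
        for k in ks:
            c=np.array(p[:2])+yv*k
            t+=samp(circ(c,10,70)).mean()-samp(circ(c,2.5,70)).mean()-(samp(circ(c,17,70))[(th<.8)|(th>2.5)].mean() if n=="top" else samp(circ(c,17,70)).mean())
        return -t
    b=min(((cost((x,y,a)),x,y,a) for x in np.arange(444,472,1.5) for y in np.arange(-156,-130,1.5) for a in np.radians(np.arange(-8,0,2))))
    r=minimize(cost,b[1:],method="Nelder-Mead",options=dict(initial_simplex=np.array(b[1:])+np.array([[0,0,0],[1,0,0],[0,1,0],[0,0,.02]])))
    x,y,a=r.x; print(n,ks,r.x[:2].round(1),"yaw",np.degrees(a).round(1),"cost",r.fun.round(1),"vial72",(x-72*np.sin(a)).round(1),(y+72*np.cos(a)).round(1))
    return r.x
if __name__=="__main__":
    t=cv2.imread("pics/h_top.png"); s=cv2.imread("pics/h_scene.png")
    fit("top",t,(-72,0,72)); fit("scene",s,(-72,72))
    # white base outline from top image at z 12
    hsv=cv2.cvtColor(t,cv2.COLOR_BGR2HSV); m=(hsv[...,2]>110).astype(np.uint8); m[:185]=0;m[232:]=0;m[:,:305]=0;m[:,:]*=1;m[:,392:]=0
    k,l,st,_=cv2.connectedComponentsWithStats(m); i=1+np.argmax(st[1:,4]); c,_=cv2.findContours((l==i).astype(np.uint8),0,cv2.CHAIN_APPROX_NONE)
    for z in(12,30,50): print(z,cv2.minAreaRect(on_plane("top",np.concatenate(c)[:,0],z)[:,:2].astype(np.float32)))
E
timeout 300 python3 fit.py
```

```text
top (-72, 0, 72) [ 471.1 -157.1] yaw -6.1 cost 418.0 vial72 478.8 -85.5
scene (-72, 72) [ 449.3 -156.4] yaw -4.2 cost 104.4 vial72 454.5 -84.6
12 ((458.6214599609375, -145.3214874267578), (201.9488067626953, 68.73814392089844), 84.76846313476562)
30 ((456.9451904296875, -144.37734985351562), (199.4038543701172, 67.87189483642578), 84.76848602294922)
50 ((455.08270263671875, -143.32827758789062), (196.57611083984375, 66.90939331054688), 84.76847076416016)
```

```bash
python3 - <<'E'
from h import *
for n in("top","scene"):
    im,d,W=cloud(n)
    P=W.reshape(-1,3);P=P[np.isfinite(P[:,0])]
    P=P[(P[:,2]>20)&(P[:,2]<80)&(abs(P[:,0]-458)<50)&(abs(P[:,1]+144)<115)]
    print(n,len(P),"z hist",np.histogram(P[:,2],np.arange(20,85,5))[0])
    for k in(72,0,-72):
        c=np.array([458+k*.09,-144+k*.996])
        for a,b in((66,74),(50,66)):
            Q=P[(np.hypot(*(P[:,:2]-c).T)<19)&(P[:,2]>a)&(P[:,2]<b)]
            if len(Q)>5: print(k,a,len(Q),np.median(Q,0).round(1),cv2.minEnclosingCircle(Q[:,:2].astype(np.float32)),np.percentile(Q[:,:2],[5,95],axis=0).round(1).tolist())
E
```

```text
top 659 z hist [ 11  15  10  13  47 204 180  19  16  84  59   1]
72 66 36 [467.3 -70.5  69.7] ((465.08111572265625, -72.12541961669922), 12.806314468383789) [[454.9, -83.0], [475.2, -60.9]]
72 50 22 [455.4 -73.4  58.6] ((464.2869567871094, -70.44633483886719), 17.761323928833008) [[448.0, -82.9], [478.8, -63.6]]
0 66 42 [ 458.  -142.6   69.3] ((458.0956115722656, -143.9376983642578), 12.389278411865234) [[447.1, -154.8], [469.0, -132.9]]
0 50 24 [ 453.  -144.7   54.9] ((458.130615234375, -143.91152954101562), 18.41311264038086) [[440.4, -153.0], [473.8, -134.0]]
-72 66 40 [ 450.1 -214.6   69.8] ((451.9146728515625, -214.86105346679688), 12.657042503356934) [[441.6, -226.7], [463.6, -204.8]]
-72 50 25 [ 453.1 -212.2   60.2] ((452.1725769042969, -215.31593322753906), 18.217960357666016) [[434.7, -223.2], [468.3, -203.0]]
scene 636 z hist [ 29  17   9  22  90 195  95  30  42  80  27   0]
72 66 41 [468.2 -68.4  68.6] ((467.54718017578125, -68.48714447021484), 13.889276504516602) [[456.1, -79.0], [477.7, -57.8]]
72 50 47 [474.5 -67.   59.2] ((466.31304931640625, -72.72795867919922), 16.692916870117188) [[459.3, -78.5], [480.6, -57.1]]
0 66 24 [ 457.4 -144.8   68.5] ((459.6295166015625, -141.5433807373047), 13.015174865722656) [[448.7, -152.1], [471.2, -135.0]]
0 50 19 [ 470.  -145.1   58.7] ((462.76495361328125, -143.453125), 14.221064567565918) [[451.4, -150.9], [473.9, -138.8]]
-72 66 34 [ 454.9 -210.1   69. ] ((453.6781005859375, -211.2596893310547), 13.798059463500977) [[443.9, -222.2], [464.3, -199.7]]
-72 50 39 [ 461.7 -209.5   59.9] ((455.41180419921875, -212.03128051757812), 13.36595630645752) [[445.9, -219.3], [467.8, -200.5]]
```

Emit:
apply_moves:
  targets:
    - [8, [-20, -20, 0], [0, 0, 0]]
    - [8, [-45, -45, 0], [0, 0, 0]]
    - [8, [-70, -70, 0], [0, 0, 0]]
    - [8, [-79.7, -79.1, 0], [0, 0, 0]]
    - [8, [-79.7, -79.1, -25], [0, 0, 0]]
    - [8, [-79.7, -79.1, -45], [0, 0, 0]]
    - [8, [-79.7, -79.1, -45], [0, 0, 0]]
    - [8, [-79.7, -79.1, -45], [0, 0, 0]]
    - [8, [-79.7, -79.1, -45], [0, 0, 0]]

```text
time_s: 16.65
eef_pos: [466.0, -70.6, 209.4]
ee_rot: [0.001, 0.024, 1.0, -0.0]
force: [-0.3, 0.6, -0.1]
grip_width: 0.194
grip_force: 48.9
```

```bash
cat >> h.py <<'E'
def vials(c0=(458.9,-143),yaw=-5.3):
    for n in("scene","top"):
        im,d,W=cloud(n); P=W.reshape(-1,3);P=P[np.isfinite(P[:,0])]
        for k in(72,0,-72):
            a=np.radians(yaw); c=np.array(c0)+k*np.array([-np.sin(a),np.cos(a)])
            Q=P[(np.hypot(*(P[:,:2]-c).T)<19)&(P[:,2]>66)&(P[:,2]<74)]
            if len(Q)>8:
                o,r=cv2.minEnclosingCircle(Q[:,:2].astype(np.float32)); print(n,k,len(Q),np.round(o,1),round(r,1))
E
python3 - <<'E'
from h import *
vials(); held(79,170,25)
s=cv2.imread("pics/h_scene.png"); cv2.imwrite("pics/v1.png",cv2.resize(s[130:230,270:390],None,fx=6,fy=6,interpolation=cv2.INTER_CUBIC))
E
```

```text
scene 72 42 [467.1 -67.9] 13.3
scene 0 23 [ 460.9 -141.6] 12.9
scene -72 34 [ 455.1 -210.3] 13.9
top 0 14 [ 454.9 -147.9] 10.9
top -72 42 [ 451.8 -215. ] 13.0
16.75 tcp [465.8 -70.7 209.2] [ 8.000e-04  2.430e-02  9.997e-01 -3.000e-04] F [ 0.5 -0.6 -0.5]
scene 79 8 rel tcp [[3.1, -2.0], [4.1, 1.5], [6.1, 5.6]] zmin 84.2
scene 94 10 rel tcp [[2.8, -1.6], [5.0, 2.1], [6.9, 5.4]] zmin 94.4
scene 109 12 rel tcp [[-3.5, 0.5], [3.7, 3.4], [5.6, 4.7]] zmin 109.5
scene 124 13 rel tcp [[0.6, -0.3], [4.3, 2.3], [6.1, 5.6]] zmin 126.6
scene 139 11 rel tcp [[-0.5, -0.7], [2.4, 3.8], [6.6, 5.2]] zmin 139.2
scene 154 18 rel tcp [[-0.0, -3.4], [7.7, 6.4], [13.5, 9.9]] zmin 157.5
scene 169 31 rel tcp [[-0.1, -3.5], [12.6, 6.2], [24.9, 10.4]] zmin 170.3
```

View pics/v1.png

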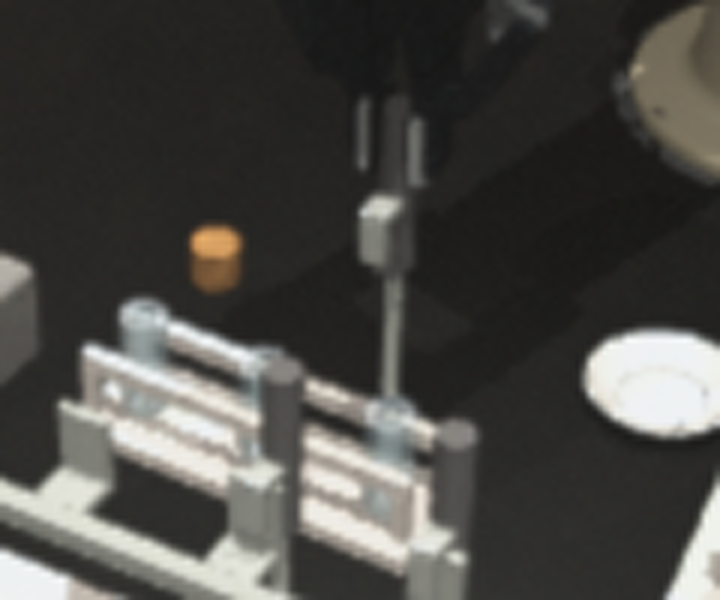

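The rod's lower end at (392,395) lines up with the left vial's mouth at (392,408). I'll lower it slowly.

Emit:
apply_moves:
  targets:
    - [8, [0, 0.8, -5], [0, 0, 0]]
    - [8, [0, 0.8, -9], [0, 0, 0]]
    - [8, [0, 0.8, -12], [0, 0, 0]]
    - [8, [0, 0.8, -15], [0, 0, 0]]
    - [8, [0, 0.8, -18], [0, 0, 0]]
    - [8, [0, 0.8, -18], [0, 0, 0]]

```text
time_s: 17.45
eef_pos: [465.2, -69.9, 189.9]
ee_rot: [-0.0, 0.025, 1.0, 0.0]
force: [-0.5, -0.3, 0.3]
grip_width: 0.197
grip_force: 48.9
```

Emit:
apply_moves:
  targets:
    - [8, [0, 0, -5], [0, 0, 0]]
    - [8, [0, 0, -10], [0, 0, 0]]
    - [8, [0, 0, -15], [0, 0, 0]]
    - [8, [0, 0, -20], [0, 0, 0]]
    - [8, [0, 0, -20], [0, 0, 0]]

```text
time_s: 17.95
eef_pos: [465.0, -69.8, 169.5]
ee_rot: [-0.001, 0.025, 1.0, 0.0]
force: [0.1, -0.3, -0.1]
grip_width: 0.197
grip_force: 48.9
```

Emit:
apply_moves:
  targets:
    - [8, [0, 0, -6], [0, 0, 0]]
    - [8, [0, 0, -12], [0, 0, 0]]
    - [8, [0, 0, -18], [0, 0, 0]]
    - [8, [0, 0, -23], [0, 0, 0]]
    - [8, [0, 0, -26], [0, 0, 0]]
    - [8, [0, 0, -27], [0, 0, 0]]

```text
time_s: 18.55
eef_pos: [465.2, -69.9, 142.9]
ee_rot: [-0.0, 0.025, 1.0, 0.0]
force: [-0.3, -0.1, -0.0]
grip_width: 0.191
grip_force: 48.9
```

Emit:
apply_moves:
  targets:
    - [8, [0, 0, -1], [0, 0, 0]]
    - [8, [0, 0, -2], [0, 0, 0]]
    - [8, [0, 0, -3], [0, 0, 0]]
    - [8, [0, 0, -3], [0, 0, 0]]

```text
time_s: 18.95
eef_pos: [465.3, -69.9, 140.3]
ee_rot: [0.0, 0.025, 1.0, -0.0]
force: [-0.9, 0.6, 0.3]
grip_width: 0.193
grip_force: 48.9
```

Emit:
apply_moves:
  targets:
    - [8, [0, 0, -1], [0, 0, 0]]
    - [8, [0, 0, -2], [0, 0, 0]]
    - [8, [0, 0, -2.5], [0, 0, 0]]
    - [8, [0, 0, -2.5], [0, 0, 0]]

```text
time_s: 19.35
eef_pos: [465.9, -70.1, 138.9]
ee_rot: [0.001, 0.025, 1.0, -0.0]
force: [-1.7, 1.3, 9.7]
grip_width: 0.196
grip_force: 50.1
```

Emit:
apply_moves:
  targets:
    - [20, [0, 0, 0], [0, 0, 0]]
    - [28, [0, 0, 0], [0, 0, 0]]
    - [36, [0, 0, 0], [0, 0, 0]]
    - [40, [0, 0, 0], [0, 0, 0]]
    - [40, [0, 0, 20], [0, 0, 0]]
    - [40, [0, 0, 65], [0, 0, 0]]
    - [40, [0, 0, 110], [0, 0, 0]]
    - [45, [20, 10, 145], [0, 0, 0]]
    - [45, [55, 35, 150], [0, 0, 0]]
    - [45, [95, 60, 150], [0, 0, 0]]
    - [45, [125, 80, 150], [0, 0, 0]]
    - [45, [140, 90, 150], [0, 0, 0]]
    - [45, [140, 90, 150], [0, 0, 0]]

```text
time_s: 20.65
eef_pos: [606.3, 21.4, 286.5]
ee_rot: [-0.001, 0.024, 1.0, 0.0]
force: [-0.7, -0.2, -0.4]
grip_width: 0.529
grip_force: 0.0
```

```bash
python3 - <<'E'
from h import *
vials(); sc()
im,d,W=cloud("scene"); P=W.reshape(-1,3);P=P[np.isfinite(P[:,0])]
Q=P[(abs(P[:,0]-606)<16)&(abs(P[:,1]-22)<16)&(P[:,2]>180)&(P[:,2]<206)];print("B",len(Q),Q.mean(0),Q.min(0),Q.max(0))
Q=P[(abs(P[:,0]-466)<25)&(abs(P[:,1]+69)<25)&(P[:,2]>100)&(P[:,2]<190)];T=Q[Q[:,2]>168];print("A placed",len(Q),Q.max(0),T.mean(0))
Q=P[(abs(P[:,0]-500)<35)&(abs(P[:,1]-135)<35)&(P[:,2]>100)&(P[:,2]<190)];print("scr",len(Q),Q.mean(0),Q.max(0))
E
```

```text
scene 72 39 [467.1 -69. ] 13.2
scene 0 23 [ 458.6 -140.5] 13.7
scene -72 34 [ 453.8 -211.6] 12.9
top 72 21 [464.9 -72.4] 12.7
top 0 45 [ 458.2 -144.1] 12.4
top -72 46 [ 452.5 -215.7] 12.4
20.75 tcp [605.1  20.  287.4] [-5.000e-04  2.440e-02  9.997e-01 -0.000e+00] F [0.1 0.  0.2] 44.9
B 72 [609.30530513  23.38600813 193.45612946] [595.55610188  15.13113097 180.07510399] [616.66838195  30.13799626 201.76297048]
A placed 176 [486.21561068 -58.76021895 174.35307133] [458.45906469 -62.91739342 171.57439853]
scr 294 [521.20723287 132.50147811 143.81797093] [533.83920504 144.33445948 175.79705712]
```

Emit:
apply_moves:
  targets:
    - [45, [0, 0, -45], [0, 0, 0]]
    - [45, [0, 0, -90], [0, 0, 0]]
    - [45, [0, 0, -112], [0, 0, 0]]
    - [45, [0, 0, -124], [0, 0, 0]]
    - [45, [0, 0, -124], [0, 0, 0]]
    - [8, [0, 0, -124], [0, 0, 0]]
    - [8, [0, 0, -124], [0, 0, 0]]
    - [8, [0, 0, -124], [0, 0, 0]]
    - [8, [0, 0, -124], [0, 0, 0]]
    - [8, [0, 0, -124], [0, 0, 0]]
    - [8, [0, 0, -124], [0, 0, 0]]
    - [8, [0, 0, -124], [0, 0, 0]]

```text
time_s: 22.0
eef_pos: [605.9, 19.9, 165.6]
ee_rot: [0.001, 0.024, 1.0, -0.0]
force: [-1.7, -0.4, 6.7]
grip_width: 0.194
grip_force: 48.6
```

```bash
python3 - <<'E'
from h import *
sc(); block()
im,d,W=cloud("scene"); P=W.reshape(-1,3);P=P[np.isfinite(P[:,0])]
Q=P[(abs(P[:,0]-505)<40)&(abs(P[:,1]-135)<40)&(P[:,2]>80)&(P[:,2]<190)]
for a in range(80,180,16):
    q=Q[(Q[:,2]>=a)&(Q[:,2]<a+16)]
    if len(q): print(a,len(q),q.min(0).round(0),np.median(q,0).round(0),q.max(0).round(0))
E
```

```text
22.0 tcp [605.9  19.9 165.6] [ 1.500e-03  2.450e-02  9.997e-01 -3.000e-04] F [-1.7 -0.4  6.7] 16.6
top block [array([520.9, 167.5]), array([11.3,  5.6]), np.float64(1.6)]
scene block [array([477.5, 130.2]), array([116.2,  80.4]), np.float64(4.2)]
  slot 286 [472.5 122.9] [array([475.4, 127.2]), array([94.2, 49.9]), np.float64(5.4)]
80 29 [498. 110.  81.] [510. 138.  88.] [519. 150.  96.]
96 36 [504. 120.  96.] [518. 137. 105.] [532. 144. 112.]
112 63 [501. 118. 112.] [521. 133. 121.] [534. 144. 128.]
128 52 [502. 119. 128.] [521. 133. 134.] [532. 144. 144.]
144 50 [508. 118. 144.] [522. 133. 151.] [525. 144. 160.]
160 99 [506. 118. 160.] [521. 132. 172.] [527. 144. 176.]
```

Emit:
apply_moves:
  targets:
    - [8, [0, 0, 10], [0, 0, 0]]
    - [8, [0, 0, 20], [0, 0, 0]]
    - [8, [0, 0, 40], [0, 0, 0]]
    - [8, [0, 0, 60], [0, 0, 0]]
    - [8, [0, 0, 80], [0, 0, 0]]
    - [8, [-20, 0, 90], [0, 0, 0]]
    - [8, [-50, 0, 90], [0, 0, 0]]
    - [8, [-70, -20, 90], [0, 0, 0]]
    - [8, [-70, -60, 90], [0, 0, 0]]
    - [8, [-70, -100, 90], [0, 0, 0]]
    - [8, [-70, -140, 90], [0, 0, 0]]
    - [8, [-75, -162, 90], [0, 0, 0]]
    - [8, [-110, -162, 90], [0, 0, 0]]
    - [8, [-140, -162, 90], [0, 0, 0]]
    - [8, [-147, -162, 70], [0, 0, 0]]
    - [8, [-147, -162, 46], [0, 0, 0]]
    - [8, [-147, -162, 46], [0, 0, 0]]
    - [8, [-147, -162, 46], [0, 0, 0]]

```text
time_s: 23.95
eef_pos: [458.7, -142.1, 210.9]
ee_rot: [0.0, 0.024, 1.0, -0.0]
force: [-0.5, 0.6, -0.1]
grip_width: 0.194
grip_force: 48.8
```

```bash
python3 - <<'E'
from h import *
vials(); held(79,150,20)
E
```

```text
scene 72 41 [467.6 -68.5] 14.0
scene 0 25 [ 461.1 -140.8] 15.1
scene -72 34 [ 453.6 -213.9] 14.1
24.05 tcp [ 459.  -142.2  211.2] [ 1.000e-03  2.440e-02  9.997e-01 -5.000e-04] F [-0.7  0.4 -0.6]
scene 79 6 rel tcp [[1.4, -2.0], [3.8, 3.1], [6.7, 5.6]] zmin 83.4
scene 94 13 rel tcp [[-0.0, -1.2], [5.7, 3.5], [8.9, 5.3]] zmin 95.2
scene 109 12 rel tcp [[-0.2, -0.5], [4.1, 3.0], [8.8, 6.0]] zmin 110.8
scene 124 16 rel tcp [[0.3, 0.4], [5.4, 3.5], [8.1, 6.7]] zmin 124.1
scene 139 11 rel tcp [[1.2, -0.4], [3.9, 2.9], [5.6, 5.2]] zmin 141.9
```

Emit:
apply_moves:
  targets:
    - [8, [0, 0, -6], [0, 0, 0]]
    - [8, [0, 0, -10], [0, 0, 0]]
    - [8, [0, 0, -14], [0, 0, 0]]
    - [8, [0, 0, -18], [0, 0, 0]]
    - [8, [0, 0, -21], [0, 0, 0]]
    - [8, [0, 0, -21], [0, 0, 0]]

```text
time_s: 24.75
eef_pos: [458.2, -141.8, 188.3]
ee_rot: [-0.0, 0.025, 1.0, 0.0]
force: [-0.3, -0.2, -1.2]
grip_width: 0.193
grip_force: 48.8
```

Tip is at about z 61, inside the vial and free.

Emit:
apply_moves:
  targets:
    - [8, [0, 0, -6], [0, 0, 0]]
    - [8, [0, 0, -12], [0, 0, 0]]
    - [8, [0, 0, -18], [0, 0, 0]]
    - [8, [0, 0, -24], [0, 0, 0]]
    - [8, [0, 0, -24], [0, 0, 0]]

```text
time_s: 25.25
eef_pos: [458.0, -141.7, 163.8]
ee_rot: [-0.001, 0.025, 1.0, 0.0]
force: [-0.6, 1.1, -1.3]
grip_width: 0.195
grip_force: 48.8
```

Emit:
apply_moves:
  targets:
    - [8, [0, 0, -6], [0, 0, 0]]
    - [8, [0, 0, -12], [0, 0, 0]]
    - [8, [0, 0, -17], [0, 0, 0]]
    - [8, [0, 0, -20], [0, 0, 0]]
    - [8, [0, 0, -22], [0, 0, 0]]
    - [8, [0, 0, -22], [0, 0, 0]]

```text
time_s: 25.85
eef_pos: [458.3, -141.9, 142.6]
ee_rot: [-0.0, 0.025, 1.0, 0.0]
force: [-0.2, 1.0, -0.6]
grip_width: 0.195
grip_force: 48.8
```

Emit:
apply_moves:
  targets:
    - [8, [0, 0, -1], [0, 0, 0]]
    - [8, [0, 0, -2], [0, 0, 0]]
    - [8, [0, 0, -3], [0, 0, 0]]
    - [8, [0, 0, -3], [0, 0, 0]]

```text
time_s: 26.25
eef_pos: [458.4, -142.0, 139.8]
ee_rot: [0.0, 0.025, 1.0, -0.0]
force: [-0.5, -0.5, -0.1]
grip_width: 0.193
grip_force: 48.9
```

Emit:
apply_moves:
  targets:
    - [8, [0, 0, -1], [0, 0, 0]]
    - [8, [0, 0, -2], [0, 0, 0]]
    - [8, [0, 0, -2], [0, 0, 0]]

```text
time_s: 26.55
eef_pos: [459.0, -142.3, 139.2]
ee_rot: [0.001, 0.024, 1.0, -0.001]
force: [-0.9, 0.8, 10.9]
grip_width: 0.193
grip_force: 50.3
```

Emit:
apply_moves:
  targets:
    - [20, [0, 0, 0], [0, 0, 0]]
    - [28, [0, 0, 0], [0, 0, 0]]
    - [36, [0, 0, 0], [0, 0, 0]]
    - [40, [0, 0, 0], [0, 0, 0]]
    - [40, [0, 0, 20], [0, 0, 0]]
    - [40, [0, 0, 65], [0, 0, 0]]
    - [40, [0, 0, 110], [0, 0, 0]]
    - [45, [20, 10, 145], [0, 0, 0]]
    - [45, [55, 35, 150], [0, 0, 0]]
    - [45, [95, 60, 150], [0, 0, 0]]
    - [45, [125, 75, 150], [0, 0, 0]]
    - [45, [143, 83.4, 150], [0, 0, 0]]
    - [45, [143, 83.4, 150], [0, 0, 0]]
    - [45, [143, 83.4, 110], [0, 0, 0]]
    - [45, [143, 83.4, 65], [0, 0, 0]]
    - [45, [143, 83.4, 40], [0, 0, 0]]
    - [45, [143, 83.4, 26], [0, 0, 0]]
    - [45, [143, 83.4, 26], [0, 0, 0]]

```text
time_s: 28.35
eef_pos: [599.9, -58.7, 161.9]
ee_rot: [-0.002, 0.025, 1.0, 0.001]
force: [0.6, 0.2, 0.5]
grip_width: 0.522
grip_force: 0.0
```

Emit:
apply_moves:
  targets:
    - [8, [0, 0, 0], [0, 0, 0]]
    - [8, [0, 0, 0], [0, 0, 0]]
    - [8, [0, 0, 0], [0, 0, 0]]
    - [8, [0, 0, 0], [0, 0, 0]]
    - [8, [0, 0, 0], [0, 0, 0]]
    - [8, [0, 0, 0], [0, 0, 0]]
    - [8, [0, 0, 0], [0, 0, 0]]

```text
time_s: 29.05
eef_pos: [601.7, -58.8, 165.2]
ee_rot: [0.001, 0.025, 1.0, -0.0]
force: [-2.8, -1.7, 6.5]
grip_width: 0.194
grip_force: 48.7
```

Emit:
apply_moves:
  targets:
    - [8, [0, 0, 10], [0, 0, 0]]
    - [8, [0, 0, 20], [0, 0, 0]]
    - [8, [0, 0, 40], [0, 0, 0]]
    - [8, [0, 0, 60], [0, 0, 0]]
    - [8, [0, 0, 80], [0, 0, 0]]
    - [8, [-20, 0, 90], [0, 0, 0]]
    - [8, [-50, 0, 90], [0, 0, 0]]
    - [8, [-70, -20, 90], [0, 0, 0]]
    - [8, [-70, -60, 90], [0, 0, 0]]
    - [8, [-70, -100, 90], [0, 0, 0]]
    - [8, [-70, -140, 90], [0, 0, 0]]
    - [8, [-85, -155, 90], [0, 0, 0]]
    - [8, [-120, -155, 90], [0, 0, 0]]
    - [8, [-145, -155, 90], [0, 0, 0]]
    - [8, [-149.4, -155, 70], [0, 0, 0]]
    - [8, [-149.4, -155, 46], [0, 0, 0]]
    - [8, [-149.4, -155, 46], [0, 0, 0]]
    - [8, [-149.4, -155, 46], [0, 0, 0]]

```text
time_s: 30.85
eef_pos: [452.2, -213.7, 210.9]
ee_rot: [0.0, 0.024, 1.0, -0.0]
force: [0.4, -0.3, 0.2]
grip_width: 0.198
grip_force: 48.9
```

```bash
python3 - <<'E'
from h import *
vials(); held(79,150,20)
E
```

```text
scene 72 41 [466.5 -67.3] 14.1
scene 0 37 [ 460.9 -139.1] 13.4
scene -72 35 [ 454.2 -211.8] 13.1
top 72 17 [466.  -71.9] 12.5
top -72 22 [ 450.9 -214.1] 11.8
30.95 tcp [ 452.6 -213.9  211.3] [ 9.000e-04  2.440e-02  9.997e-01 -7.000e-04] F [-0.5  0.3  0. ]
scene 79 4 rel tcp [[0.2, 0.6], [5.5, 1.7], [7.0, 5.3]] zmin 87.9
scene 94 11 rel tcp [[2.4, -2.3], [4.3, 2.5], [7.0, 4.4]] zmin 95.4
scene 109 13 rel tcp [[1.8, -1.4], [4.2, 1.4], [6.8, 5.1]] zmin 110.5
scene 124 13 rel tcp [[0.7, -0.7], [4.4, 3.3], [8.3, 5.1]] zmin 124.3
scene 139 14 rel tcp [[0.2, -1.4], [3.8, 3.1], [8.2, 6.8]] zmin 140.1
```

Emit:
apply_moves:
  targets:
    - [8, [0, 0.7, -6], [0, 0, 0]]
    - [8, [0, 0.7, -10], [0, 0, 0]]
    - [8, [0, 0.7, -14], [0, 0, 0]]
    - [8, [0, 0.7, -18], [0, 0, 0]]
    - [8, [0, 0.7, -21], [0, 0, 0]]
    - [8, [0, 0.7, -21], [0, 0, 0]]

```text
time_s: 31.65
eef_pos: [451.8, -212.7, 188.3]
ee_rot: [-0.0, 0.025, 1.0, 0.0]
force: [0.0, -0.1, -1.2]
grip_width: 0.197
grip_force: 48.9
```

Emit:
apply_moves:
  targets:
    - [8, [0, 0, -6], [0, 0, 0]]
    - [8, [0, 0, -12], [0, 0, 0]]
    - [8, [0, 0, -18], [0, 0, 0]]
    - [8, [0, 0, -24], [0, 0, 0]]
    - [8, [0, 0, -24], [0, 0, 0]]

```text
time_s: 32.15
eef_pos: [451.6, -212.6, 163.8]
ee_rot: [-0.001, 0.025, 1.0, 0.001]
force: [0.5, 0.2, -0.5]
grip_width: 0.201
grip_force: 48.9
```

Emit:
apply_moves:
  targets:
    - [8, [0, 0, -6], [0, 0, 0]]
    - [8, [0, 0, -12], [0, 0, 0]]
    - [8, [0, 0, -17], [0, 0, 0]]
    - [8, [0, 0, -20], [0, 0, 0]]
    - [8, [0, 0, -22], [0, 0, 0]]
    - [8, [0, 0, -23], [0, 0, 0]]
    - [8, [0, 0, -23], [0, 0, 0]]

```text
time_s: 32.85
eef_pos: [452.0, -212.9, 141.8]
ee_rot: [0.0, 0.025, 1.0, -0.0]
force: [0.7, 0.1, -1.5]
grip_width: 0.195
grip_force: 48.9
```

Emit:
apply_moves:
  targets:
    - [8, [0, 0, -1], [0, 0, 0]]
    - [8, [0, 0, -2], [0, 0, 0]]
    - [8, [0, 0, -3], [0, 0, 0]]
    - [8, [0, 0, -3], [0, 0, 0]]

```text
time_s: 33.25
eef_pos: [452.1, -213.0, 139.1]
ee_rot: [0.0, 0.025, 1.0, -0.0]
force: [-0.1, 0.9, 3.4]
grip_width: 0.196
grip_force: 49.4
```

Floor contact. I'll press lightly, release, rise and retreat.

Emit:
apply_moves:
  targets:
    - [8, [0, 0, -0.7], [0, 0, 0]]
    - [8, [0, 0, -0.7], [0, 0, 0]]
    - [20, [0, 0, 0], [0, 0, 0]]
    - [28, [0, 0, 0], [0, 0, 0]]
    - [36, [0, 0, 0], [0, 0, 0]]
    - [40, [0, 0, 0], [0, 0, 0]]
    - [40, [0, 0, 20], [0, 0, 0]]
    - [40, [0, 0, 65], [0, 0, 0]]
    - [40, [0, 0, 110], [0, 0, 0]]
    - [45, [-20, 0, 145], [0, 0, 0]]
    - [45, [-55, 20, 160], [0, 0, 0]]
    - [45, [-90, 60, 160], [0, 0, 0]]
    - [45, [-90, 60, 160], [0, 0, 0]]

```text
time_s: 34.55
eef_pos: [359.5, -150.0, 299.3]
ee_rot: [0.0, 0.024, 1.0, -0.0]
force: [1.0, -1.3, -0.2]
grip_width: 0.525
grip_force: 0.0
```

```bash
python3 - <<'E'
from h import *
sc(); im,d,W=cloud("scene"); P=W.reshape(-1,3);P=P[np.isfinite(P[:,0])]
for c in((466,-69),(460,-140),(454,-211),(508,133)):
    Q=P[(abs(P[:,0]-c[0])<28)&(abs(P[:,1]-c[1])<22)&(P[:,2]>90)&(P[:,2]<200)]; T=Q[Q[:,2]>168]
    print(c,len(Q),"top",np.percentile(Q[:,2],98).round(1),T.mean(0).round(1))
b=im[100:300,170:500]; cv2.imwrite("pics/end.png",cv2.resize(b,None,fx=2.4,fy=2.4,interpolation=cv2.INTER_CUBIC))
E
```

```text
34.55 tcp [ 359.5 -150.   299.3] [ 2.000e-04  2.410e-02  9.997e-01 -1.000e-04] F [ 1.  -1.3 -0.2] 44.8
(466, -69) 203 top 174.4 [457.7 -67.1 172.3]
(460, -140) 203 top 173.6 [ 451.8 -140.2  171.9]
(454, -211) 205 top 173.4 [ 444.7 -209.7  171.6]
(508, 133) 307 top 174.4 [517.1 131.3 172. ]
```

View pics/end.png

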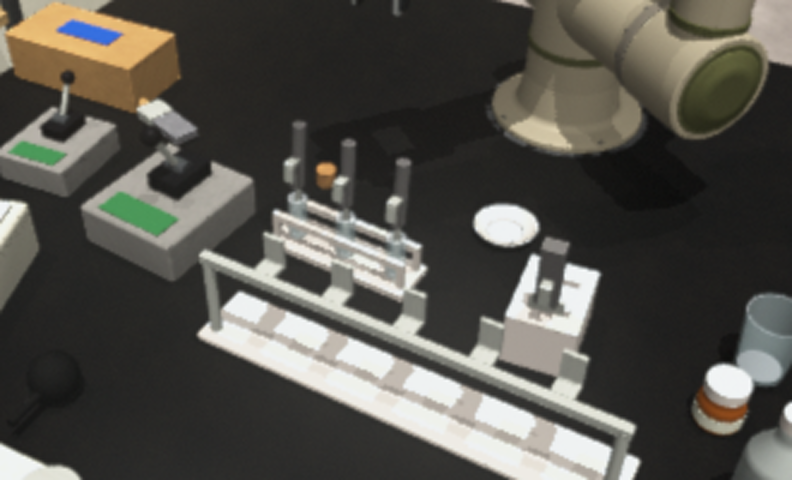

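The picture shows all three probes standing in their vials at (298,170), (346,190) and (402,205), the scraper in its slot at (552,275), the stand empty and the lever off. All four tops read about 174 mm, which is home height.

```bash
python3 -c "
from rig import ctrl
print(ctrl.finish_job())"
```

```text
the job is handed in; nothing more can be done
None
```

The job is handed in at about 35 s: the meter is switched off, all three probes are at the bottom of their own vials, the one scraper is fully down in its slot, and I saw no bystander disturbed.

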